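# Nest the bangle-forming sleeves on the tilted mandrel

## Task

Put the bangle-forming set away on its tilted wooden mandrel: slip the small aluminium sleeve over the mandrel, then the large sleeve over the small one, wide ends first. Keep each sleeve square to the mandrel, stop and let go just before the tapers grip, and let it settle the last few millimetres by its own weight; never press or drop it on, or the set jams. Leave the other things on the bench alone.

Things in the scene. Friction and masses are not known exactly. Their poses are not given: they have to be found in the camera images.
- mandrel: Dark hardwood cone frustum 85 mm long, fixed on a stand (80 mm square block), leaning 30 degrees from vertical roughly towards the robot. Origin: centre of its thick lower end, about 75 mm above the bench; +z runs along its axis to the thin free end; +y is level, square to the lean. Diameter 68 mm at z = 0, 40.8 mm at z = 85 mm.
- small_sleeve: Small aluminium tapered sleeve, open both ends, 0.13 kg, upright on its wide end. Origin: centre of the wide end; +z to the narrow end. 98 mm long; outside 66 mm across at z = 0, 43.6 at z = 70, then a straight collar of 43.6 to the top, to grip. Wall 3 mm, taper as the mandrel's. Settled, its origin is at about z = 26 mm on the mandrel's axis.
- large_sleeve: Large aluminium tapered sleeve, open both ends, 0.17 kg, upright on its wide end. Origin: centre of the wide end; +z to the narrow end. 115 mm long; outside 70.4 mm across at z = 0, 56 at z = 45, then a straight collar of 56 to the top, to grip. Wall 3 mm, same taper. Settled over the small sleeve, its origin is at about z = 36 mm on the mandrel's axis.
- hammer: Bystander: hammer, 220 mm long, lying across the bench between the robot and the stand. Leave it.
- bench_block: Bystander: steel bench block, 70 x 70 x 22 mm. Origin at the centre of its underside. Leave it.
- tin: Bystander: low round steel tin, 72 mm across, 50 mm tall. Origin at the centre of its underside. Leave it.
There are look-alikes about, which are no part of the job. Leave any purple or yellow look-alike of the small_sleeve alone.

How it is judged:
By the outcome, as a careful person would: the job done as asked, in the order asked, and still so for the second after the job is handed in, with the robot touching nothing.
It also fails if it takes over 61 s, if anything falls off the work surface, if the arm or the gripper's body presses on something with over 40 N, if the wrist force passes 120 N, or if a joint passes its speed limit or range.

## Robot

A 7-joint arm with a two-finger parallel gripper is mounted at the origin on the work surface. World frame = base frame: x ahead of the robot, y to its left, z up, the work surface at z = 0. Lengths are in mm, angles in rad, forces in N, time in s.
With the tool pointing down it reaches from about 400 to 850 mm from the base axis. Payload 4.4 kg.
Tool frame: the origin (TCP) lies midway between the tips of the shut fingers; the grasp point (between the pads) lies 19 mm behind it; z points along the fingers, y is the line along which they close (so a half turn about z gives the same grasp; the last joint's range is limited). The gripper opens to 94 mm and grips with 3 to 60 N. Pads are 16 mm wide; open, the fingers measure 119 mm over their backs; the gripper's body (75 mm by 177 mm) begins 78 mm behind the grasp point.
Start: joints at [-1.297, 0.628, 0.038, 1.517, -0.027, 0.996, -0.02], TCP at [216.62, 612.857, 205.478] pointing down, gripper open.
Joint ranges: [-3.06, 3.06], [-0.37, 2.12], [-1.25, 1.32], [0.18, 2.47], [-1.1, 4.24], [0.23, 1.98], [-2.94, 2.94]. Speed limits (rad/s): [2.57, 2.57, 3.14, 3.14, 3.14, 3.14, 3.14].

## Interface

Orientations are given as a rotation vector (axis times angle).
In Python, from rig import sense, vision, r gives the robot as it stands.
- The arm moves only by the tool step_arm, never from a script. Its argument "series" is a list that holds one entry, the list of rows, each a list of 7 numbers: the turn, a rotation vector about the world's x, y, z in rad, then the shift along the world's x, y, z in mm, then the finger opening in mm, from 0 to 94. A call has 1 to 12 rows; each row is the pose to reach, as a shift and turn from the pose commanded when the call began; what a row does not reach only later rows make up. A row lasts 1/12 s, in which the tool goes at most 41.7 mm and 7.16 degrees, less where a joint would pass 70% of its speed; a pose out of reach is approached as far as the arm can. A call with a gripper value outside its range is refused whole. The fingers move at their own pace and stop on an object; "newtons" is the grip in N (left out, the last holds). Time passes only in rows, so rows that repeat a pose let the fingers close. It gives the time, the measured TCP pose, the force, the opening and the grip force at its end, in the units of the state.
- sense(): the state, without advancing time (a new reading comes with each control period).
- vision.get_image(name): name is "scene" or "side" or "wrist"; returns a dict with "pixels" (420x560x3 uint8, blue, green, red), "depth" (420x560 float32, mm along the optical axis (not along the pixel's ray), 0 where there is no reading), "fx", "fy", "cx", "cy" (pixels), "rvec" (rotation vector, rad) and "tvec" (3), from world to camera coordinates, as OpenCV has them. Camera axes: x right, y down, z forward; pixel columns grow to the right and rows downward; lengths in mm; the calibration is good to about 2 mm. The wrist camera is an equidistant fisheye: a pixel r from the principal point sees the ray r / f radians off the axis. A picture is of the moment at which its call begins.
- r.hand_in(): hands the job in; it is judged then, once.
Trained networks look in a picture, given as the dict that the camera call returned (one of the last four; its "shot" number tells which), for a name from the list of things; names that differ only in an ending like _2 or _b are one class to them, and where a whole thing is asked for, a point or a joint stands for the part that bears it (a point fixed in the world has none). Each returns a list of dicts, best first, with "conf" (0 to 1); they miss things now and then, are a little off and sometimes report something else, mostly with a low value. They report only what shows in the picture. A call takes as long as a camera call. They do not tell look-alikes from the thing itself.
- vision.regions_of(picture, label): "pixels" (420x560 bool, what is visible of it) and "location" ([column, row] in pixels, amid what is visible of it).
- vision.place_of(picture, label): "location" ([column, row] in pixels: a listed point, or the origin of a listed thing).
The state is a dict: "time_s": time; "joint_pos": joint angles; "joint_vel": joint speeds; "joint_efforts": joint torques, N m; "eef_pos": TCP position; "ee_rot": TCP orientation; "ft_force": force on the tool from outside, world axes, zero at the start; "ft_torque": the same for the moment, N m; "opening": finger opening in mm; "finger_force": force on a finger pad.
Only numpy, scipy, OpenCV 4.12 (cv2) and the standard library are available. Lean on these libraries where they do the work, as an engineer would, in place of code of your own. Each camera call takes 0.05 s, during which the arm holds its last target. There are 200 camera calls.

## Working session

There is one attempt and no reset: what is moved stays moved. The work goes in short steps, Python scripts to look and compute and a tool call to move; the robot and the scene stay as the last step left them, time stands still between calls to the robot, and variables do not carry over. Pictures are saved under pics/ and viewed, at most 10 in all, crops included, and the job is handed in when it is done.

Besides the shell and the picture viewer there is one more tool, called after "Request:" as name(argument=value, ...), one argument or row to a line, values as JSON. step_arm: Moves the arm, as the interface text tells. Its arguments: {"type":"object","properties":{"series":{"type":"array","items":{"type":"array","items":{"type":"array","items":{"type":"number"}}}},"newtons":{"type":"number"}},"required":["series"]}

```bash
ls; mkdir -p pics; cat > h.py <<'E'
import numpy as np, cv2
from scipy.spatial.transform import Rotation as R
from rig import sense, vision, r
def cloud(p):
    d=p["depth"]; v,u=np.mgrid[:d.shape[0],:d.shape[1]]
    X=np.stack([(u-p["cx"])/p["fx"]*d,(v-p["cy"])/p["fy"]*d,d],-1)
    M=cv2.Rodrigues(np.array(p["rvec"],float))[0]
    W=(X-np.array(p["tvec"],float).ravel())@M
    W[d<=0]=np.nan
    return W
E
python3 - <<'E'
from h import *
s=sense(); print(s)
ims=[]
for n in("scene","side"):
    p=vision.get_image(n); W=cloud(p); np.savez(n+".npz",W=W,img=p["pixels"]); cv2.imwrite(f"pics/{n}0.png",p["pixels"])
    M=cv2.Rodrigues(np.array(p["rvec"],float))[0]; print(n,"cam at",-M.T@np.array(p["tvec"]).ravel(), M[2], p["fx"])
    for l in("mandrel","small_sleeve","large_sleeve","hammer","bench_block","tin"):
        for q in vision.regions_of(p,l):
            w=W[q["pixels"]]; w=w[~np.isnan(w[:,0])]
            print(l,round(q["conf"],2),np.round(q["location"]),q["pixels"].sum(),np.round(np.median(w,0)),np.round(np.percentile(w,2,axis=0)),np.round(np.percentile(w,98,axis=0)),np.median(p["pixels"][q["pixels"]],0))
E
```

```text
pics
{'time_s': 0.0, 'joint_pos': array([-1.29680069,  0.62931809,  0.03843608,  1.51835719, -0.02698347,
        0.99628975, -0.02004984]), 'joint_vel': array([ 1.71031547e-03, -1.00257998e-04,  2.39560445e-05, -1.30721703e-03,
        1.01544562e-03,  1.43870901e-03, -9.31982273e-04]), 'joint_efforts': array([-8.18502343e-06, -5.49726999e+01,  1.14372276e+00, -1.86627942e+01,
       -5.21668699e-02,  2.40252394e-02,  1.69898285e-04]), 'eef_pos': array([216.39533882, 612.22042444, 204.57565158]), 'ee_rot': array([-5.31193429e-01, -3.09607261e+00,  2.87923375e-03]), 'ft_force': array([-0.4113526 ,  0.16405714, -0.18476516]), 'ft_torque': array([-0.03097455, -0.0051155 , -0.009163  ]), 'finger_force': 0.0, 'opening': 94.0535549464198}
scene cam at [1061.7665522    45.3799291   768.47008796] [-0.59389242 -0.03732048 -0.8036784 ] 455.8838016504205
mandrel 0.73 [410. 305.] 1582 [706. 241.  22.] [667. 204.   5.] [741. 277.  25.] [ 97. 105. 107.]
mandrel 0.69 [292. 274.] 1800 [704.  31. 117.] [595.   1.  17.] [732.  61. 156.] [30. 44. 71.]
small_sleeve 0.84 [186. 184.] 1199 [ 466. -186.   
[... 1139 characters left out ...]
719 [ 425. -317.   53.] [ 406. -336.    3.] [ 456. -286.   98.] [ 6. 76. 98.]
small_sleeve 0.6 [253. 352.] 1674 [ 329. -230.   54.] [ 305. -244.    2.] [ 354. -193.   98.] [54. 37. 62.]
large_sleeve 0.73 [232. 186.] 1316 [509. 159.  68.] [486. 146.  -0.] [542. 211. 114.] [66. 76. 88.]
hammer 0.72 [210. 290.] 1791 [343. -27.  21.] [278. -76.  -2.] [488.   5.  26.] [ 59.  95. 117.]
bench_block 0.74 [283. 165.] 620 [692. 228.  19.] [656. 198.  -1.] [735. 278.  23.] [118.  132.5 141. ]
bench_block 0.31 [302. 313.] 1462 [ 436. -207.   55.] [ 416. -224.    3.] [ 465. -174.   98.] [65. 73. 85.]
tin 0.76 [417. 276.] 1340 [ 679. -251.   44.] [ 657. -277.   -1.] [ 725. -210.   51.] [ 82.   91.5 111.5]
```

```bash
cat > fit.py <<'E'
from h import *
from scipy.optimize import least_squares
def pts(shots,l,near,rad):
    out=[]
    for p in shots:
        W=cloud(p)
        d=np.hypot(W[...,0]-near[0],W[...,1]-near[1])
        m=(d<rad)
        for q in vision.regions_of(p,l):
            k=q["pixels"]&m
            if k.sum()>200 and k.sum()>.7*q["pixels"].sum(): out.append(W[k]); break
    return out
def rad_small(z): return np.where(z<70,33-z*(11.2/70),21.8)
def rad_large(z): return np.where(z<45,35.2-z*(7.2/45),28.)
def rad_man(z): return 34-13.6*z/85
def fit_up(P,rf,x0,H):
    # outer surface of an upright sleeve
    P=P[(P[:,2]>6)&(P[:,2]<H-4)]
    f=lambda x: np.hypot(P[:,0]-x[0],P[:,1]-x[1])-rf(P[:,2])
    s=least_squares(f,x0,loss="soft_l1",f_scale=1.); return s.x,np.median(np.abs(f(s.x)))
def axis(az,t): return np.array([np.sin(t)*np.cos(az),np.sin(t)*np.sin(az),np.cos(t)])
def fit_man(P,x0):
    def f(x):
        a=axis(x[3],x[4]); D=P-x[:3]; z=D@a; rr=np.linalg.norm(D-z[:,None]*a,axis=1)
        side=(rr-rad_man(z))*np.cos(.158); cap=z-85
        e=np.where((z>80)&(rr<rad_man(85)-1),cap,side)
        return np.r_[e,(x[4]-np.pi/6)*300, (x[2]-75)*1.]
    s=least_squares(f,x0,loss="soft_l1",f_scale=1.); return s.x,np.median(np.abs(f(s.x)))
E
python3 - <<'E'
from fit import *
S=[vision.get_image(n) for n in("scene","side")]
for l,c,rf,H in(("small_sleeve",(445,-192),rad_small,98),("large_sleeve",(517,180),rad_large,115)):
    Q=pts(S,l,c,45)
    for P in Q+[np.vstack(Q)]: print(l,len(P),fit_up(P,rf,c,H))
Q=pts(S,"mandrel",(700,31),75)
for P in Q+[np.vstack(Q)]:
    P=P[~np.isnan(P[:,0])]; P=P[P[:,2]>82]
    x,e=fit_man(P,[720,31,75,np.pi,np.pi/6]); print("man",len(P),x,e,"tip",x[:3]+85*axis(x[3],x[4]))
E
```

```text
small_sleeve 1136 (array([ 448.27687937, -190.39919217]), np.float64(0.8770299093079306))
small_sleeve 1521 (array([ 446.46161971, -193.2581837 ]), np.float64(0.8187491350984537))
small_sleeve 2657 (array([ 447.31142885, -192.36860344]), np.float64(1.1544251518441442))
large_sleeve 1756 (array([518.76274285, 181.56584879]), np.float64(0.9740052343828332))
large_sleeve 1331 (array([516.78244031, 178.921373  ]), np.float64(1.1659405324535275))
large_sleeve 3087 (array([517.96994913, 179.85103402]), np.float64(1.4009344669214485))
man 1707 [7.07295110e+02 3.29897955e+01 7.33334789e+01 3.30638767e+00
 5.22660203e-01] 0.5561218075006993 tip [665.43907217  26.02900256 146.98549513]
man 555 [7.06129319e+02 3.02056589e+01 7.09304464e+01 3.30991194e+00
 5.26264253e-01] 0.7297785867837822 tip [664.03665124  23.05297459 144.42906161]
man 2262 [7.01134326e+02 3.18423730e+01 8.05523510e+01 3.30975584e+00
 5.24045371e-01] 0.716111227640313 tip [659.20142968  24.72357279 154.14552269]
```

View pics/scene0.png

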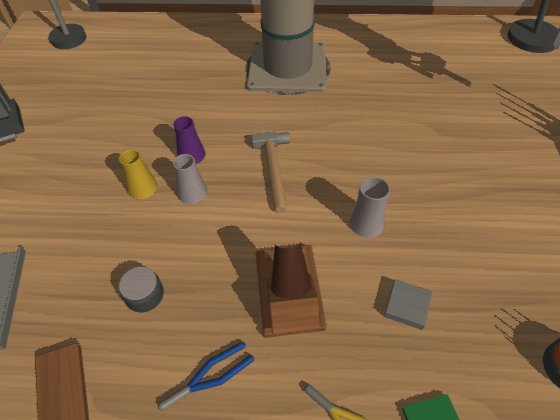

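View pics/side0.png

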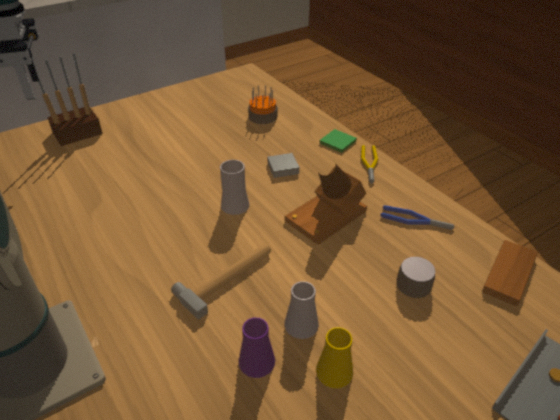

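Candidates for small_sleeve in the scene picture are the grey one at (186,184), the yellow one at (135,175) and the purple one at (189,140). The grey aluminium one matches the description. The large sleeve is at (371,209) and the mandrel leans toward the robot at (290,270). I'll move over the small sleeve, then check from near.

Request:
step_arm(
  series=[
    [[0,0,0.042,21,-34,5,94],[0,0,0.084,42,-68,10,94],[0,0,0.126,63,-102,15,94],[0,0,0.168,84,-136,20,94],[0,0,0.21,105,-170,25,94],[0,0,0.252,126,-204,30,94],[0,0,0.294,147,-238,35,94],[0,0,0.336,168,-272,40,94],[0,0,0.378,189,-306,45,94],[0,0,0.42,210,-340,50,94],[0,0,0.462,231,-374,55,94],[0,0,0.506,252,-408,60,94]],
  ],
)

```text
time_s: 2.1
eef_pos: [469.4, 203.0, 266.1]
ee_rot: [-0.264, 3.13, 0.0]
ft_force: [0.4, -0.1, 1.0]
opening: 93.9
finger_force: 0.0
```

Request:
step_arm(
  series=[
    [[0,0,0,-2,-40,0,94],[0,0,0,-4,-80,0,94],[0,0,0,-6,-120,0,94],[0,0,0,-8,-160,0,94],[0,0,0,-10,-200,-5,94],[0,0,0,-12,-240,-10,94],[0,0,0,-14,-280,-20,94],[0,0,0,-16,-315,-30,94],[0,0,0,-18,-350,-40,94],[0,0,0,-20,-380,-50,94],[0,0,0,-21,-397,-60,94],[0,0,0,-21,-397,-65,94]],
  ],
)

```text
time_s: 3.1
eef_pos: [446.4, -196.8, 199.7]
ee_rot: [0.25, -3.131, 0.003]
ft_force: [0.4, -0.2, 0.7]
opening: 94.2
finger_force: 0.0
```

```bash
cat >> h.py <<'E'
def wcloud(p):
    d=p["depth"]; v,u=np.mgrid[:d.shape[0],:d.shape[1]]
    a=(u-p["cx"])/p["fx"]; b=(v-p["cy"])/p["fy"]; th=np.hypot(a,b)+1e-9
    s=np.where(th<1.5,np.tan(np.minimum(th,1.5))/th,np.nan)
    X=np.stack([a*s*d,b*s*d,d],-1)
    M=cv2.Rodrigues(np.array(p["rvec"],float))[0]
    W=(X-np.array(p["tvec"],float).ravel())@M
    W[d<=0]=np.nan
    return W
E
python3 - <<'E'
from fit import *
s=sense(); print(s["time_s"],s["eef_pos"],s["ee_rot"],s["joint_pos"])
p=vision.get_image("wrist"); W=wcloud(p); cv2.imwrite("pics/w1.png",p["pixels"])
M=cv2.Rodrigues(np.array(p["rvec"],float))[0]; print("cam",-M.T@np.array(p["tvec"]).ravel(),M[2])
for q in vision.regions_of(p,"small_sleeve"):
    P=W[q["pixels"]]; P=P[~np.isnan(P[:,0])]; print(q["conf"],q["location"],len(P),np.median(P,0))
    if len(P)<100: continue
    rim=P[P[:,2]>np.percentile(P[:,2],97)-3]
    c=cv2.minEnclosingCircle(rim[:,:2].astype(np.float32)); print(" rim z",np.median(rim[:,2]),len(rim),c, fit_up(P,rad_small,(447,-192),98))
E
```

```text
3.1 [ 446.37924965 -196.76080124  199.65441798] [ 0.24985923 -3.13053725  0.00318167] [ 0.2880517   0.40790571  0.09377803  1.96715985 -0.05013489  0.7688556
  2.14031143]
cam [ 377.14074532 -208.81559952  379.7706805 ] [ 0.24195734  0.03751415 -0.96956141]
0.97 [279.0, 104.6] 1608 [ 348.79986003 -212.3977335    66.89318878]
 rim z 99.03588724742477 444 ((336.3435363769531, -212.42877197265625), 21.720012664794922) (array([ 336.4508226 , -212.38640732]), np.float64(0.46911241219392963))
0.76 [283.5, 191.0] 2433 [ 436.69346931 -192.88794471   61.25103753]
 rim z 99.23172824122578 470 ((448.1174011230469, -191.88771057128906), 21.817502975463867) (array([ 447.50173944, -191.87696032]), np.float64(0.6363892657326957))
0.66 [184.8, 173.6] 3042 [ 434.35298909 -296.2324491    60.0574614 ]
 rim z 98.92231075584064 434 ((437.30169677734375, -303.7779235839844), 21.851831436157227) (array([ 437.19897851, -303.59365019]), np.float64(0.9402102205443725))
```

```bash
python3 -c "
import cv2;i=cv2.imread('pics/w1.png');cv2.imwrite('pics/w1c.png',cv2.resize(i[60:330,120:440],None,fx=2,fy=2))"
```

```text
(no output)
```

View pics/w1c.png

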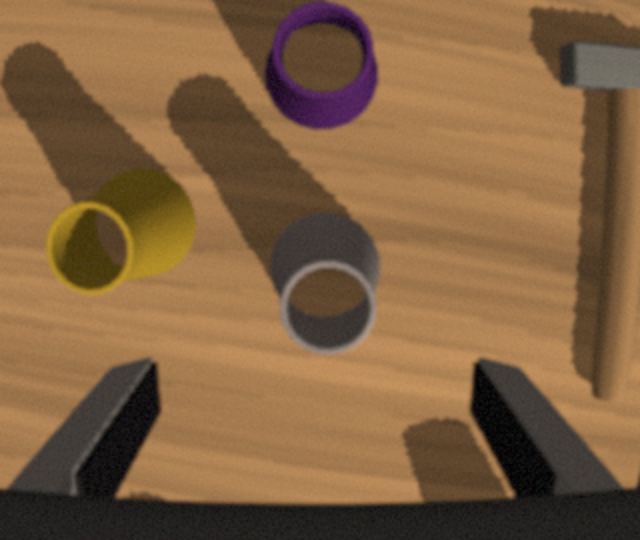

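The crop shows the grey sleeve's rim at crop (328,305), midway between the fingers, with yellow and purple well clear. Going down to grip.

Request:
step_arm(
  series=[
    [[0,0,0,0,0,-30,94],[0,0,0,0,0,-60,94],[0,0,0,0,0,-90,94],[0,0,0,0,0,-115,94],[0,0,0,0,0,-128,94],[0,0,0,0,0,-128,94],[0,0,0,0,0,-128,40],[0,0,0,0,0,-128,40],[0,0,0,0,0,-128,40],[0,0,0,0,0,-128,40],[0,0,0,0,0,-128,40],[0,0,0,0,0,-128,40]],
  ],
  newtons=25,
)

```text
time_s: 4.2
eef_pos: [448.0, -192.3, 73.1]
ee_rot: [-0.261, 3.13, -0.001]
ft_force: [-0.1, 0.7, 0.0]
opening: 57.6
finger_force: 0.0
```

Request:
step_arm(
  series=[
    [[0,0,0,0,0,0,40],[0,0,0,0,0,0,40],[0,0,0,0,0,0,40],[0,0,0,0,0,0,40],[0,0,0,0,0,0,40],[0,0,0,0,0,0,40]],
  ],
)

```text
time_s: 4.7
eef_pos: [447.7, -192.2, 72.6]
ee_rot: [-0.261, 3.131, -0.0]
ft_force: [0.1, 0.2, 2.1]
opening: 43.8
finger_force: 25.0
```

Request:
step_arm(
  series=[
    [[0,0,0,0,0,20,40],[0,0,0,0,0,50,40],[0,0,0,0,0,85,40],[0,0,0,8,12,120,40],[0,0,0,25,38,140,40],[0.014,-0.086,0,43,66,160,40],[0.029,-0.172,0,61,94,178,40],[0.043,-0.258,0,79,122,195,40],[0.058,-0.344,0,97,150,210,40],[0.072,-0.43,0,115,178,220,40],[0.0869,-0.5163,0,131,202,225,40],[0.0869,-0.5163,0,131,202,225,40]],
  ],
)

```text
time_s: 5.7
eef_pos: [577.0, 15.0, 297.0]
ee_rot: [-0.225, 2.609, 0.063]
ft_force: [-1.2, 0.6, -1.5]
opening: 43.5
finger_force: 25.0
```

```bash
python3 - <<'E'
from fit import *
s=sense(); print(s["time_s"],s["eef_pos"],s["ee_rot"],s["joint_pos"],s["opening"],s["ft_force"]); Rt=R.from_rotvec(s["ee_rot"]).as_matrix(); print(Rt[:,2])
def cl(n,p): return wcloud(p) if n=="wrist" else cloud(p)
for n in("wrist","scene","side"):
    p=vision.get_image(n); W=cl(n,p); cv2.imwrite(f"pics/{n}2.png",p["pixels"])
    for q in vision.regions_of(p,"mandrel"):
        P=W[q["pixels"]]; P=P[~np.isnan(P[:,0])]; P=P[P[:,2]>85]
        if len(P)<100 or abs(np.median(P[:,0])-690)>60: continue
        x,e=fit_man(P,[707,31,73,3.308,np.pi/6]); print(n,q["conf"],len(P),x,e,"tip",x[:3]+85*axis(x[3],x[4]))
    for q in vision.regions_of(p,"small_sleeve")[:4]:
        P=W[q["pixels"]]; P=P[~np.isnan(P[:,0])]
        print("  sl",n,round(q["conf"],2),len(P),q["location"],np.median(P,0))
        if P.size and np.median(P[:,2])>120: np.save(f"sl_{n}.npy",P)
E
```

```text
5.7 [577.00230716  14.95060174 296.96570846] [-0.22542191  2.60864023  0.0634641 ] [ 0.01251552  0.20332616 -0.04550887  2.1210742  -0.21595895  0.30424007
  1.90281781] 43.450877092150435 [-1.17390177  0.59956013 -1.50285261]
[ 0.49312347  0.08799717 -0.8654974 ]
wrist 0.92 623 [7.06404299e+02 3.13814546e+01 7.55855851e+01 3.30452764e+00
 5.22136213e-01] 0.12150902609455692 tip [664.57347374  24.50478843 149.25982455]
  sl wrist 0.91 8231 [278.7, 233.8] [578.2878485   14.4024564  290.54370306]
scene 0.85 1684 [7.07536714e+02 3.28801805e+01 7.29851767e+01 3.29940396e+00
 5.21544255e-01] 0.5974282913823095 tip [665.71428201  26.22478662 146.68449768]
  sl scene 0.98 1049 [189.5, 144.3] [ 354.99137184 -205.46331995   55.06272148]
  sl scene 0.78 1270 [136.1, 178.0] [ 454.89414933 -295.61168795   54.40359985]
  sl scene 0.71 2504 [276.1, 159.3] [607.24676591  13.2319484  284.44457532]
side 0.67 514 [7.06407455e+02 3.00548186e+01 7.02527292e+01 3.31374243e+00
 5.25299023e-01] 0.7116639005263949 tip [664.41240834  22.75310776 143.79252166]
  sl side 0.94 1772 [335.4, 361.0] [ 425.1955741  -316.21812613   53.53165026]
  sl side 0.71 1112 [304.3, 137.8] [582.72936357  -9.7500484  267.81190499]
  sl side 0.59 1786 [255.7, 349.4] [ 328.49950607 -228.39412288   51.76172251]
```

```bash
cat >> fit.py <<'E'
def fit_sl(P,x0,rf,H,L=72.5,zlo=4,zhi=58):
    # 5-dof fit started from kinematics; prior keeps slide along axis & tilt sane
    x0=np.array(x0,float)
    def parts(x):
        a=axis(x[3],x[4]); D=P-x[:3]; z=D@a; return z,np.linalg.norm(D-z[:,None]*a,axis=1)
    z,rr=parts(x0); P=P[(z>zlo)&(z<zhi)&(np.abs(rr-rf(z))<7)]
    def f(x):
        z,rr=parts(x); a0=axis(x0[3],x0[4])
        return np.r_[rr-rf(z),np.array([(x[:3]-x0[:3])@a0])*10,(x[3:]-x0[3:])*300]
    s=least_squares(f,x0,loss="soft_l1",f_scale=1.); return s.x,np.median(np.abs(f(s.x))),len(P)
def rel(n,p,label,rf,H,L,man0=(707,31.5,73,3.305,np.pi/6),zhi=58,verbose=1):
    s=sense(); W=wcloud(p) if n=="wrist" else cloud(p)
    tz=R.from_rotvec(s["ee_rot"]).apply([0,0,1]); o=np.array(s["eef_pos"])+L*tz; a=-tz
    x0=[*o,np.arctan2(a[1],a[0])%(2*np.pi),np.arccos(a[2])]
    P=W.reshape(-1,3); P=P[~np.isnan(P[:,0])]
    P=P[np.linalg.norm(P-o-40*a,axis=1)<80]
    x,e,k=fit_sl(P,x0,rf,H,zhi=zhi)
    print(n,"eef",np.round(s["eef_pos"],1),"sleeve kin",np.round(x0,3),"fit-kin",np.round(x-x0,3),"res",round(e,2),k)
    return x,np.array(x0)
E
python3 - <<'E'
from fit import *
for n in("scene","side"):
    p=vision.get_image(n); rel(n,p,"small_sleeve",rad_small,98,72.5)
E
```

```text
scene eef [578.7   9.2 297.4] sleeve kin [6.14468e+02 1.51310e+01 2.34552e+02 3.30700e+00 5.23000e-01] fit-kin [-0.251  0.873 -0.088  0.009 -0.002] res 0.52 1412
side eef [578.7   9.3 297.3] sleeve kin [6.14401e+02 1.53220e+01 2.34537e+02 3.30800e+00 5.23000e-01] fit-kin [-1.428e+00 -1.012e+00 -9.970e-01  7.000e-03 -1.000e-03] res 0.68 668
```

View pics/wrist2.png

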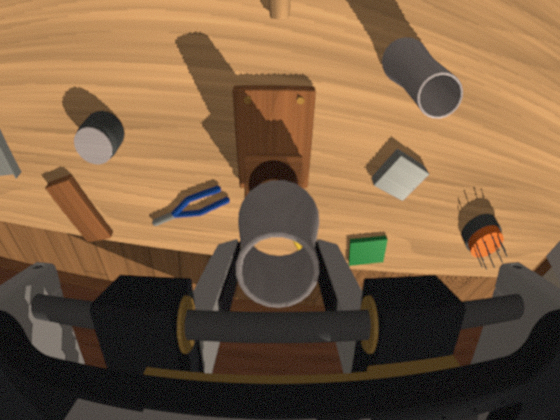

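The wrist view shows the held sleeve at (278,240), square in the fingers, and the mandrel tip just beyond at (273,180). Moving along the axis with the small lateral correction, stopping about 30 mm short.

Request:
step_arm(
  series=[
    [[0,0,0,5,2.3,-7,40],[0,0,0,14,3.8,-23,40],[0,0,0,23,5.1,-39,40],[0,0,0,32,6.5,-55,40],[0,0,0,42,8,-72,40],[0,0,0,50.2,9.4,-86,40],[0,0,0,54,10,-92.5,40],[0,0,0,57,10.5,-98,40],[0,0,0,60,11,-103,40],[0,0,0,63,11.5,-108.5,40],[0,0,0,65,11.9,-112,40],[0,0,0,65,11.9,-112,40]],
  ],
)

```text
time_s: 7.25
eef_pos: [647.7, 21.0, 195.3]
ee_rot: [-0.218, 2.632, 0.064]
ft_force: [-1.8, 0.5, -3.1]
opening: 43.7
finger_force: 25.0
```

```bash
python3 - <<'E'
from fit import *
for n in("scene","side"):
    p=vision.get_image(n); cv2.imwrite(f"pics/{n}3.png",p["pixels"]); rel(n,p,"small_sleeve",rad_small,98,72.5)
    W=cloud(p)
    for q in vision.regions_of(p,"mandrel")[:2]:
        P=W[q["pixels"]]; P=P[~np.isnan(P[:,0])]; P=P[P[:,2]>85]
        if len(P)>100:
            x,e=fit_man(P,[707,31,73,3.308,np.pi/6]); print(n,q["conf"],len(P),x,e,"tip",x[:3]+85*axis(x[3],x[4]))
s=sense();print(s["time_s"],s["ft_force"],s["joint_pos"])
i=[cv2.imread(f"pics/{n}3.png") for n in("scene","side")]
cv2.imwrite("pics/c3.png",np.hstack([cv2.resize(i[0][150:350,200:380],(396,440)),cv2.resize(i[1][80:260,250:412],(396,440))]))
E
```

```text
scene eef [647.6  20.9 195.5] sleeve kin [6.81972e+02 2.70400e+01 1.31968e+02 3.31800e+00 5.02000e-01] fit-kin [-2.076  1.158 -1.07   0.013 -0.021] res 0.57 1193
scene 0.92 1099 [7.06845881e+02 3.29822165e+01 7.38390663e+01 3.31239760e+00
 5.23866938e-01] 0.599173437840893 tip [664.94487857  25.75489686 147.43982608]
side eef [647.7  20.9 195.9] sleeve kin [6.82073e+02 2.69950e+01 1.32315e+02 3.31700e+00 5.03000e-01] fit-kin [-3.38  -1.139 -2.091  0.019 -0.015] res 0.68 530
side 0.6 300 [7.04035906e+02 3.10509253e+01 7.47006051e+01 3.35680448e+00
 5.23634307e-01] 0.6721608344284484 tip [662.51377611  21.97430607 148.31125425]
7.45 [-3.02141383 -0.07768187 -2.86242802] [-0.24245814  0.47555773  0.2903404   2.0712422  -1.09932875  0.23366772
  2.75524273]
```

View pics/c3.png

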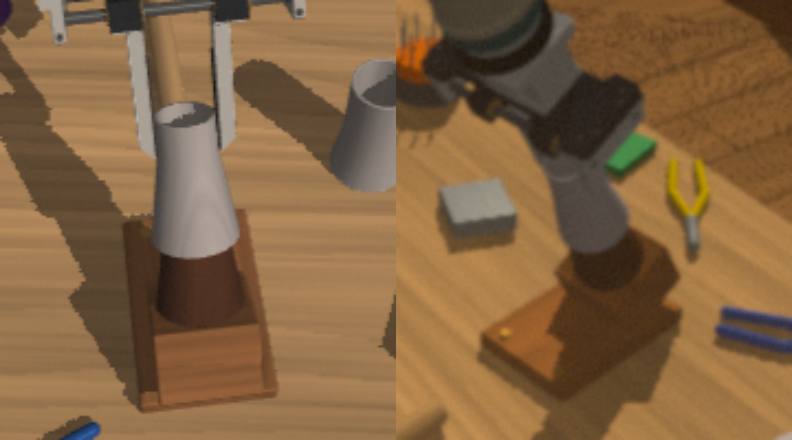

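The pictures show the sleeve over the mandrel tip, but the tilt is only 28.8°. The arm is stuck on joint limits (j5 = -1.10, j6 = 0.23), so it swung its elbow the wrong way. I'll identify a kinematic model so I can bring the elbow round through positive j5, where there's a lot of range.

```bash
cat > kin.py <<'E'
import numpy as np, itertools
from scipy.optimize import least_squares
from scipy.spatial.transform import Rotation as R
LO=np.array([-3.06,-.37,-1.25,.18,-1.1,.23,-2.94]); HI=np.array([3.06,2.12,1.32,2.47,4.24,1.98,2.94])
def fk(q,L,sg):
    # vertical zero pose, z,y,z,y,z,y,z ; offsets in x after elbow and wrist
    d1,a,b,c,e1,e2,w,o1,o7=L
    q=np.array(q)*sg; E=lambda ax,t:R.from_euler(ax,t)
    M=E('z',q[0]+o1); p=np.array([0,0,d1])
    M=M*E('y',q[1])*E('z',q[2]); p=p+M.apply([e1,0,a])
    M=M*E('y',q[3])*E('z',q[4]); p=p+M.apply([e2,0,b])
    M=M*E('y',q[5]); p=p+M.apply([w,0,0])
    M=M*E('z',q[6]+o7); return p+M.apply([0,0,c]),M
E
python3 - <<'E'
from kin import *
import json
from rig import sense
s=sense(); 
D=[([-1.29680069,.62931809,.03843608,1.51835719,-.02698347,.99628975,-.02004984],[216.395,612.22,204.576],[-.531193,-3.096073,.002879]),
([.2880517,.40790571,.09377803,1.96715985,-.05013489,.7688556,2.14031143],[446.379,-196.761,199.654],[.249859,-3.130537,.003182]),
([.01251552,.20332616,-.04550887,2.1210742,-.21595895,.30424007,1.90281781],[577.002,14.95,296.966],[-.225422,2.60864,.063464]),
(list(s["joint_pos"]),list(s["eef_pos"]),list(s["ee_rot"]))]
print(s["time_s"],np.round(D[-1][0],3),np.round(D[-1][1],1))
res=[]
for t in itertools.product([1,-1],repeat=3):
  for o7 in (0,np.pi/2,np.pi,-np.pi/2):
    for o1 in(0,):
      # j1,j3,j5,j7 signs
      for s7 in(1,-1):
        sg=np.array([t[0],1,t[1],1,t[2],1,s7])
        def f(L):
            o=[]
            for q,p,r in D:
                P,M=fk(q,L,sg); o+=list((P-p)); o+=list((M.inv()*R.from_rotvec(r)).as_rotvec()*300)
            o+=list(np.array(L[4:7])*.02); return np.array(o)
        S=least_squares(f,[330,330,330,250,0,0,0,o1,o7]); res.append((S.cost,sg,S.x))
res.sort(key=lambda t:t[0])
for c,sg,x in res[:3]: print(c,sg,np.round(x,3))
json.dump({"sg":res[0][1].tolist(),"L":res[0][2].tolist()},open("kin.json","w"))
E
```

```text
7.45 [-0.242  0.476  0.29   2.071 -1.099  0.234  2.755] [647.7  20.9 195.9]
67.92818806958248 [-1  1 -1  1 -1  1 -1] [ 3.40161e+02  5.56421e+02  3.84213e+02  3.70561e+02  4.19700e+00
  3.80900e+00  4.66000e-01 -4.60000e-02  1.52700e+00]
67.92818806963092 [-1  1 -1  1 -1  1 -1] [ 3.40161e+02  5.56421e+02  3.84213e+02  3.70561e+02  4.19700e+00
  3.80900e+00  4.66000e-01 -4.60000e-02  1.52700e+00]
67.92818806986875 [-1  1 -1  1 -1  1 -1] [ 3.40161e+02  5.56421e+02  3.84213e+02  3.70561e+02  4.19600e+00
  3.80900e+00  4.66000e-01 -4.60000e-02  1.52700e+00]
```

```bash
cat >> kin.py <<'E'
import json,os
if os.path.exists("kin.json"):
    K=json.load(open("kin.json")); L=K["L"]; SG=np.array(K["sg"])
def perr(q,p,Rm):
    P,M=fk(q,L,SG); return np.r_[np.array(p)-P,(Rm*M.inv()).as_rotvec()*300]
def ik(q,p,Rm,w=.02,lim=True):
    "local min-change IK"
    q0=np.array(q)
    f=lambda x:np.r_[perr(x,p,Rm),w*(x-q0)*10]
    m=.0
    s=least_squares(f,np.clip(q0,LO+1e-4,HI-1e-4),bounds=(LO,HI)); return s.x,np.abs(perr(s.x,p,Rm)).max()
E
python3 - <<'E'
from kin import *
# residuals
from rig import sense
s=sense(); print("now",np.round(perr(s["joint_pos"],s["eef_pos"],R.from_rotvec(s["ee_rot"])),1))
print(np.round(perr([-1.29680069,.62931809,.03843608,1.51835719,-.02698347,.99628975,-.02004984],[216.395,612.22,204.576],R.from_rotvec([-.531193,-3.096073,.002879])),1))
B=np.array([706.8,31.8,73]); a=np.array([-.4929,-.083,.866])
y0=np.array([-.166,.986,0])
def target(tcp_s,flip):
    z=-a; y=y0*flip; x=np.cross(y,z); return B+tcp_s*a, R.from_matrix(np.stack([x,y,z],1))
rng=np.random.default_rng(0)
for s_ in(98,102,113,130,200):
  for flip in(1,-1):
    p,Rm=target(s_,flip); sols=[]
    for k in range(60):
        q=rng.uniform(LO,HI); x,e=ik(q,p,Rm,w=0.0)
        if e<1: sols.append(x)
    if sols:
        S=np.array(sols); S=S[np.argsort(S[:,4])]; print(s_,flip,len(S)); print(np.round(S[:: max(1,len(S)//5)],2))
    else: print(s_,flip,"none")
E
```

```text
now [0.8 0.2 0.9 6.2 1.  2.5]
[-2.2  0.4  0.2 -0.  -0.   0.9]
98 1 20
[[ 0.42  0.63 -0.68  2.1   1.63  0.3   0.13]
 [ 0.37  0.61 -0.6   2.1   1.64  0.25  0.12]
 [ 0.37  0.61 -0.59  2.1   1.64  0.24  0.12]
 [ 0.54  0.7  -0.89  2.1   1.64  0.45  0.16]
 [ 0.66  0.83 -1.13  2.1   1.66  0.66  0.2 ]]
98 -1 5
[[ 0.67  0.84 -1.16  2.1   1.66  0.69 -2.94]
 [ 0.67  0.84 -1.16  2.1   1.66  0.69 -2.94]
 [ 0.67  0.84 -1.16  2.1   1.66  0.69 -2.94]
 [ 0.67  0.85 -1.17  2.1   1.66  0.7  -2.94]
 [ 0.7   0.9  -1.24  2.1   1.67  0.77 -2.93]]
102 1 27
[[ 0.36  0.59 -0.58  2.1   1.61  0.23  0.14]
 [ 0.37  0.6  -0.59  2.1   1.61  0.24  0.14]
 [ 0.38  0.6  -0.61  2.1   1.61  0.25  0.14]
 [ 0.47  0.64 -0.75  2.1   1.62  0.34  0.16]
 [ 0.63  0.78 -1.06  2.1   1.64  0.59  0.19]
 [ 0.69  0.86 -1.21  2.1   1.66  0.73  0.21]]
102 -1 3
[[ 0.65  0.81 -1.12  2.1   1.65  0.64 -2.94]
 [ 0.69  0.86 -1.2   2.1   1.65  0.72 -2.93]
 [ 0.69  0.86 -1.21  2.1   1.66  0.73 -2.93]]
113 1 31
[[ 0.38  0.57 -0.6   2.1   1.53  0.23  0.21]
 [ 0.39  0.58 -0.62  2.1   1.54  0.25  0.21]
 [ 0.45  0.6  -0.71  2.1   1.55  0.3   0.21]
 
[... 881 characters left out ...]
81]
 [ 0.4   0.54 -0.61  2.11  1.41  0.23 -2.81]
 [ 0.4   0.54 -0.62  2.11  1.41  0.23 -2.81]
 [ 0.41  0.54 -0.63  2.11  1.41  0.24 -2.81]
 [ 0.52  0.6  -0.81  2.11  1.48  0.35 -2.86]]
200 1 35
[[-0.39  0.36  0.51  2.13 -1.07  0.35  2.75]
 [-0.1   0.33  0.12  2.12 -0.71  0.23  2.4 ]
 [ 0.51  0.4  -0.7   2.12  0.83  0.26  0.89]
 [ 0.58  0.42 -0.81  2.12  0.96  0.3   0.76]
 [ 0.71  0.5  -1.03  2.13  1.17  0.42  0.57]]
200 -1 32
[[-0.43  0.37  0.56  2.13 -1.1   0.37 -0.37]
 [-0.31  0.35  0.4   2.12 -0.98  0.31 -0.47]
 [-0.24  0.34  0.31  2.12 -0.91  0.28 -0.55]
 [-0.1   0.33  0.12  2.12 -0.71  0.23 -0.74]
 [ 0.55  0.41 -0.77  2.12  0.92  0.28 -2.33]
 [ 0.81  0.6  -1.24  2.13  1.3   0.58 -2.69]]
```

```bash
cat >> kin.py <<'E'
def jac(q):
    P,M=fk(q,L,SG); J=np.zeros((6,7)); h=1e-5
    for i in range(7):
        d=np.array(q,float); d[i]+=h; p2,m2=fk(d,L,SG); J[:3,i]=(p2-P)/h; J[3:,i]=(m2*M.inv()).as_rotvec()*300/h
    return J
def follow(q,T0,T1,n=12,lam=3.):
    "min-norm differential tracking from pose T0 to T1 (pos,R), joints clipped"
    q=np.array(q,float); dr=(T1[1]*T0[1].inv()).as_rotvec()
    for k in range(1,n+1):
        p=T0[0]+(T1[0]-T0[0])*k/n; Rm=R.from_rotvec(dr*k/n)*T0[1]
        for _ in range(4):
            e=perr(q,p,Rm); J=jac(q); free=np.ones(7,bool)
            for _ in range(3):
                Jf=J*free; dq=Jf.T@np.linalg.solve(Jf@Jf.T+lam**2*np.eye(6),e)
                bad=((q+dq<LO+.003)|(q+dq>HI-.003))&free
                if not bad.any(): break
                free&=~bad
            q=np.clip(q+dq,LO+.003,HI-.003)
    return q,np.abs(perr(q,T1[0],T1[1])).max()
B=np.array([706.8,31.8,73]); A=np.array([-.4929,-.083,.866]); Y0=np.array([-.166,.986,0])
RT=R.from_matrix(np.stack([np.cross(Y0,-A),Y0,-A],1)); RT=R.from_matrix(RT.as_matrix())
TILT=R.from_rotvec([.0869,-.5163,0]); RD=TILT.inv()*RT   # tool down
E
python3 - <<'E'
from kin import *
from rig import sense
# validate on the previous carry
qs=np.array([.288,.58,.08,2.1,-.05,.45,2.14])
q,e=ik([.2880517,.55,.09377803,2.15,-.05013489,.5,2.14],np.array([447.7,-192,72.5]),RD,w=.01); print("grasp",np.round(q,2),e)
q,e=follow(q,(np.array([447.7,-192,72.5]),RD),(np.array([447.7,-192,192]),RD)); 
q,e=follow(q,(np.array([447.7,-192,192]),RD),(np.array([578.7,9.9,297.5]),RT)); print("sim hover",np.round(q,3),e,"meas .0125 .203 -.0455 2.121 -.216 .304 1.903")
s=sense(); T0=(np.array(s["eef_pos"]),R.from_rotvec(s["ee_rot"])); q0=np.array(s["joint_pos"])
H=B+260*A
q1,e=follow(q0,T0,(H,RT)); print("back at hover",np.round(q1,2),round(e,1))
out=[]
for pos in ([560,10,290],[560,150,290],[560,-150,290],[620,10,290],[500,10,300]):
  for b in(-.9,-.6,.6,.9):
    for mid in(0,.5):
      pos=np.array(pos,float)
      S1=(pos,RD); S2=(pos,R.from_rotvec([b,0,0])*RD); S3=(H,R.from_rotvec([b*mid,0,0])*RT)
      Ts=[(H,RT),S1,S2,S3,(H,RT),(B+200*A,RT),(B+130*A,RT),(B+98*A,RT)]
      q=q1; es=[]; qq=[]
      for i in range(len(Ts)-1):
        q,e=follow(q,Ts[i],Ts[i+1]); es.append(e); qq.append(q)
      out.append((es[-1]+es[-2]+es[-3],pos,b,mid,np.round(es,1),np.round(q,2),np.round(qq[3],2)))
out.sort(key=lambda t:t[0])
for o in out[:6]: print(*o[1:])
E
```

```text
grasp [ 0.32  0.62  0.05  2.08 -0.07  0.45  2.17] 4.61354900590874e-06
sim hover [ 0.092  0.209 -0.099  2.115 -0.278  0.317  1.983] 7.394924256276525e-09 meas .0125 .203 -.0455 2.121 -.216 .304 1.903
back at hover [-0.47  0.24  0.59  2.12 -0.74  0.41  2.44] 0.0
[620.  10. 290.] 0.9 0 [ 0.   0.   0.   0.   0.   9.3 15.7] [-0.18  0.54  0.23  2.03 -1.1   0.25  2.77] [-0.5   0.24  0.63  2.12 -0.77  0.42  2.47]
[620.  10. 290.] 0.6 0 [ 0.   0.   0.   0.   0.   9.3 15.7] [-0.18  0.54  0.23  2.03 -1.09  0.25  2.76] [-0.5   0.24  0.63  2.12 -0.77  0.42  2.46]
[500.  10. 300.] -0.6 0 [ 0.   0.   0.   0.   0.   9.3 15.7] [-0.16  0.54  0.2   2.02 -1.06  0.23  2.73] [-0.37  0.23  0.46  2.12 -0.66  0.38  2.36]
[560.  10. 290.] 0.9 0.5 [ 0.   0.   0.   0.   0.   9.3 15.7] [-0.18  0.54  0.22  2.03 -1.09  0.24  2.76] [-0.04  0.21  0.06  2.11 -0.4   0.33  2.1 ]
[ 560. -150.  290.] -0.6 0 [ 0.   0.   0.   0.   0.   9.3 15.7] [-0.16  0.54  0.2   2.02 -1.06  0.23  2.73] [-0.43  0.23  0.54  2.12 -0.71  0.4   2.41]
[620.  10. 290.] -0.6 0 [ 0.   0.   0.   0.   0.   9.3 15.7] [-0.16  0.54  0.2   2.03 -1.06  0.23  2.73] [-0.4   0.23  0.5   2.12 -0.69  0.39  2.39]
```

```bash
cat > search.py <<'E'
from kin import *
from rig import sense
import time,sys
s=sense(); T0=(np.array(s["eef_pos"]),R.from_rotvec(s["ee_rot"])); q0=np.array(s["joint_pos"])
H=B+260*A; q1,e=follow(q0,T0,(H,RT))
rng=np.random.default_rng(1); t=time.time(); out=[]
def yaw(Rm,c): return Rm*R.from_rotvec([0,0,c])
n=0
while time.time()-t<240:
    n+=1
    pos=np.array([rng.choice([500,560,600]),rng.choice([-150,0,150]),300.]); b=rng.choice([-1,-.7,-.4,0,.4,.7,1.]); t2=rng.choice([-.4,0.,.4]); c1=rng.choice([-1.5,-.8,0,.8,1.5]); c2=c1+rng.choice([-1.2,-.6,0,.6,1.2]); g=rng.choice([-.4,0,.4])
    S1=(pos,yaw(RD,c1/2)); S2=(pos,yaw(R.from_rotvec([b,t2,0])*RD,c1)); S3=(H,yaw(R.from_rotvec([g,0,0])*RT,c2)); S4=(B+200*A,yaw(RT,c2))
    Ts=[(H,RT),S1,S2,S3,S4]; q=q1; es=[]; Q=[]
    for i in range(4):
        q,e=follow(q,Ts[i],Ts[i+1],n=8); es.append(e); Q.append(np.round(q,2))
    if q[4]>.2: 
        q,e=follow(q,S4,(B+130*A,S4[1]),n=8); es.append(e); q,e=follow(q,(B+130*A,S4[1]),(B+98*A,S4[1]),n=8); es.append(e)
        out.append((max(es),pos,b,t2,c1,c2,g,np.round(es,1),Q,np.round(q,2)))
out.sort(key=lambda t:t[0]); print(n,len(out),"q1",np.round(q1,2))
for o in out[:5]: print(*o[1:],sep="; ")
E
python3 search.py
```

```text
881 288 q1 [-0.47  0.24  0.59  2.12 -0.74  0.41  2.44]
[ 500. -150.  300.]; -0.4; -0.4; -1.5; -1.5; 0.0; [0. 0. 0. 0. 0. 0.]; [array([-0.09,  0.37,  0.47,  1.75, -0.19,  1.07,  2.93]), array([-0.48,  0.18,  0.53,  2.2 ,  0.69,  0.43,  2.68]), array([ 0.57,  0.26, -0.7 ,  2.11,  0.3 ,  0.32,  2.91]), array([ 0.49,  0.39, -0.67,  2.12,  0.78,  0.25,  2.44])]; [ 0.36  0.6  -0.59  2.1   1.64  0.24  1.62]
[ 500. -150.  300.]; -0.4; -0.4; 0.0; -1.2; 0.4; [0. 0. 0. 0. 0. 0.]; [array([-0.31,  0.43,  0.81,  1.75, -0.34,  1.11,  2.35]), array([-0.96,  0.32,  1.19,  2.2 ,  0.02,  0.33,  1.86]), array([ 1.14,  0.56, -1.23,  2.11,  0.08,  0.31,  2.86]), array([ 0.47,  0.39, -0.65,  2.12,  0.75,  0.24,  2.17])]; [ 0.36  0.6  -0.59  2.1   1.64  0.24  1.32]
[ 500. -150.  300.]; 0.7; -0.4; 0.0; -1.2; 0.4; [0. 0. 0. 0. 0. 0.]; [array([-0.31,  0.43,  0.81,  1.75, -0.34,  1.11,  2.35]), array([ 0.98,  0.5 , -0.31,  1.88, -0.72,  1.11,  2.87]), array([ 1.13,  0.55, -1.22,  2.11,  0.03,  0.31,  2.91]), array([ 0.47,  0.39, -0.65,  2.12,  0.75,  0.24,  2.17])]; [ 0.36  0.6  -0.59  2.1   1.64  0.24  1.32]
[600.   0. 300.]; 0.0; 0.4; -1.5; -1.5; 0.0; [0. 0. 0. 0. 0. 0.]; [array([-0.4 ,  0.51,  0.57,  1.54, -0.29,  1.17,  2.71]), array([ 0.25,  0.81, -0.68,  1.11,  0.36,  1.75,  2.88]), array([ 0.63,  0.27, -0.78,  2.11,  0.39,  0.33,  2.82]), array([ 0.47,  0.39, -0.65,  2.12,  0.76,  0.24,  2.46])]; [ 0.36  0.6  -0.59  2.1   1.64  0.24  1.62]
[560.   0. 300.]; 0.4; -0.4; -0.8; -2.0; 0.0; [0. 0. 0. 0. 0. 0.]; [array([-0.49,  0.47,  0.67,  1.65, -0.31,  1.14,  2.4 ]), array([ 0.99,  0.42, -0.98,  2.02, -0.21,  0.54,  2.82]), array([ 0.86,  0.37, -1.13,  2.12,  0.8 ,  0.43,  2.92]), array([ 0.61,  0.44, -0.85,  2.12,  1.01,  0.32,  2.72])]; [ 0.36  0.6  -0.59  2.1   1.64  0.24  2.12]
```

Request:
step_arm(
  series=[
    [[0,0,0,-5,-0.9,9,40],[0,0,0,-15,-2.7,26,40],[0,0,0,-27,-5,46,40],[0,0,0,-40,-7.4,69,40],[0,0,0,-54,-9.9,93,40],[0,0,0,-65,-11.9,112,40],[0,0,0,-65,-11.9,112,40],[0,0,0,-65,-11.9,112,40]],
  ],
)

```text
time_s: 8.12
eef_pos: [584.6, 9.5, 310.1]
ee_rot: [-0.22, 2.626, 0.063]
ft_force: [-0.5, -0.5, -0.9]
opening: 43.8
finger_force: 25.0
```

```bash
python3 - <<'E'
from kin import *
from rig import sense
s=sense(); T0=(np.array(s["eef_pos"]),R.from_rotvec(s["ee_rot"])); q0=np.array(s["joint_pos"]); print(np.round(q0,3),T0[0],s["opening"])
print("off RT",(T0[1]*RT.inv()).as_rotvec())
yaw=lambda Rm,c:Rm*R.from_rotvec([0,0,c])
for c in(-1.5,-1.8):
    S1=(np.array([600,0,300.]),yaw(RD,c/2)); S2=(S1[0],yaw(R.from_rotvec([0,.4,0])*RD,c)); H=(B+260*A,yaw(RT,c)); S4=(B+200*A,H[1]); S5=(B+130*A,H[1]);S6=(B+98*A,H[1])
    q=q0;Ts=[T0,S1,S2,H,S4,S5,S6]
    for i in range(6):
        q,e=follow(q,Ts[i],Ts[i+1],n=10); print(c,i,np.round(q,2),round(e,2),"turn",np.round((Ts[i+1][1]*Ts[i][1].inv()).as_rotvec(),3),"shift",np.round(Ts[i+1][0]-Ts[i][0],1))
E
```

```text
[-0.59   0.248  0.721  2.081 -0.683  0.459  2.369] [584.64656829   9.4624592  310.05993189] 43.783024506082576
off RT [0.00142206 0.01575936 0.00179858]
-1.5 0 [-0.43  0.53  0.63  1.54 -0.32  1.18  2.74] 0.0 turn [-0.272  0.443  0.733] shift [ 15.4  -9.5 -10.1]
-1.5 1 [ 0.25  0.81 -0.69  1.11  0.36  1.75  2.88] 0.0 turn [0.15  0.381 0.74 ] shift [0. 0. 0.]
-1.5 2 [ 0.64  0.27 -0.79  2.11  0.4   0.33  2.81] 0.0 turn [ 0.087 -0.916 -0.018] shift [-21.4  10.2  -1.8]
-1.5 3 [ 0.46  0.38 -0.63  2.12  0.73  0.23  2.49] 0.0 turn [0. 0. 0.] shift [ 29.6   5.  -52. ]
-1.5 4 [ 0.4   0.54 -0.63  2.11  1.41  0.24  1.83] 0.0 turn [0. 0. 0.] shift [ 34.5   5.8 -60.6]
-1.5 5 [ 0.36  0.6  -0.59  2.1   1.64  0.24  1.62] 0.0 turn [0. 0. 0.] shift [ 15.8   2.7 -27.7]
-1.8 0 [-0.41  0.52  0.59  1.54 -0.3   1.18  2.87] 0.0 turn [-0.308  0.426  0.879] shift [ 15.4  -9.5 -10.1]
-1.8 1 [ 0.39  0.94 -1.14  1.15  0.63  1.85  2.87] 15.88 turn [0.18  0.372 0.888] shift [0. 0. 0.]
-1.8 2 [ 0.88  0.39 -1.18  2.12  0.86  0.46  2.66] 0.0 turn [ 0.087 -0.916 -0.018] shift [-21.4  10.2  -1.8]
-1.8 3 [ 0.65  0.46 -0.92  2.13  1.08  0.35  2.46] 0.0 turn [0. 0. 0.] shift [ 29.6   5.  -52. ]
-1.8 4 [ 0.41  0.54 -0.63  2.11  1.41  0.24  2.13] 0.0 turn [0. 0. 0.] shift [ 34.5   5.8 -60.6]
-1.8 5 [ 0.36  0.6  -0.59  2.1   1.64  0.24  1.92] 0.0 turn [0. 0. 0.] shift [ 15.8   2.7 -27.7]
```

Request:
step_arm(
  series=[
    [[-0.03,0.05,0.08,2,-1,-1,40],[-0.06,0.1,0.16,4,-2,-2,40],[-0.09,0.15,0.24,6,-3,-4,40],[-0.12,0.2,0.33,8,-4,-5,40],[-0.15,0.246,0.407,9,-5,-6,40],[-0.181,0.295,0.489,10,-6,-7,40],[-0.211,0.344,0.57,12,-7,-8,40],[-0.242,0.394,0.652,14,-8,-9,40],[-0.272,0.443,0.733,15,-9,-10,40],[-0.272,0.443,0.733,15,-9,-10,40]],
  ],
)

```text
time_s: 8.95
eef_pos: [601.0, 2.5, 295.2]
ee_rot: [1.396, -2.808, 0.002]
ft_force: [-0.0, 0.5, -0.9]
opening: 43.7
finger_force: 25.0
```

Request:
step_arm(
  series=[
    [[0.015,0.038,0.074,0,0,0,40],[0.03,0.076,0.148,0,0,0,40],[0.045,0.114,0.222,0,0,0,40],[0.06,0.152,0.296,0,0,0,40],[0.075,0.19,0.37,0,0,0,40],[0.09,0.229,0.444,0,0,0,40],[0.105,0.267,0.518,0,0,0,40],[0.12,0.305,0.592,0,0,0,40],[0.135,0.343,0.666,0,0,0,40],[0.15,0.381,0.74,0,0,0,40],[0.15,0.381,0.74,0,0,0,40],[0.15,0.381,0.74,0,0,0,40]],
  ],
)

```text
time_s: 9.95
eef_pos: [598.3, 0.4, 296.0]
ee_rot: [2.103, -1.911, -0.426]
ft_force: [0.5, -1.2, -1.9]
opening: 43.6
finger_force: 25.0
```

```bash
cat > plan.py <<'E'
from kin import *
from rig import sense
def show(c=-1.5,ss=(260,200,130,98)):
    s=sense(); T0=(np.array(s["eef_pos"]),R.from_rotvec(s["ee_rot"])); q=np.array(s["joint_pos"]); print(s["time_s"],np.round(q,3),np.round(T0[0],1),s["opening"],np.round(s["ft_force"],1))
    Rm=RT*R.from_rotvec([0,0,c]); T=T0
    for k in ss:
        T1=(B+k*A,Rm); q,e=follow(q,T,T1,n=10); print(k,np.round(q,2),round(e,2),"turn",np.round((Rm*T[1].inv()).as_rotvec(),3),"shift",np.round(T1[0]-T[0],1)); T=T1
E
python3 -c "from plan import *;show()"
```

```text
9.95 [ 0.215  0.789 -0.573  1.102  0.287  1.738  2.937] [5.983e+02 4.000e-01 2.960e+02] 43.57898890848888 [ 0.5 -1.2 -1.9]
260 [ 0.56  0.25 -0.69  2.11  0.28  0.32  2.93] 0.0 turn [ 0.087 -0.916 -0.017] shift [-19.7   9.8   2.1]
200 [ 0.46  0.38 -0.63  2.12  0.72  0.23  2.49] 0.0 turn [0. 0. 0.] shift [ 29.6   5.  -52. ]
130 [ 0.4   0.54 -0.62  2.11  1.41  0.24  1.83] 0.0 turn [0. 0. 0.] shift [ 34.5   5.8 -60.6]
98 [ 0.36  0.6  -0.59  2.1   1.64  0.24  1.62] 0.0 turn [0. 0. 0.] shift [ 15.8   2.7 -27.7]
```

Request:
step_arm(
  series=[
    [[0.009,-0.092,-0.002,-2,1,0,40],[0.017,-0.183,-0.003,-4,2,0,40],[0.026,-0.275,-0.005,-6,3,1,40],[0.035,-0.366,-0.007,-8,4,1,40],[0.043,-0.458,-0.008,-10,5,1,40],[0.052,-0.55,-0.01,-12,6,1,40],[0.061,-0.641,-0.012,-14,7,1,40],[0.07,-0.733,-0.014,-16,8,2,40],[0.078,-0.824,-0.015,-18,9,2,40],[0.087,-0.916,-0.017,-19.7,9.8,2,40],[0.087,-0.916,-0.017,-19.7,9.8,2,40],[0.087,-0.916,-0.017,-19.7,9.8,2,40]],
  ],
)

```text
time_s: 10.95
eef_pos: [576.8, 7.7, 299.8]
ee_rot: [-1.995, 1.821, -0.454]
ft_force: [1.3, 1.1, -1.0]
opening: 43.4
finger_force: 25.0
```

```bash
python3 -c "from plan import *;show()"
```

```text
10.95 [ 0.512  0.241 -0.65   2.104  0.347  0.339  2.849] [576.8   7.7 299.8] 43.41989282614123 [ 1.3  1.1 -1. ]
260 [ 0.57  0.26 -0.71  2.11  0.3   0.32  2.91] 0.0 turn [ 0.007 -0.001  0.007] shift [ 1.9  2.6 -1.7]
200 [ 0.46  0.38 -0.64  2.12  0.73  0.24  2.49] 0.0 turn [0. 0. 0.] shift [ 29.6   5.  -52. ]
130 [ 0.41  0.54 -0.63  2.11  1.41  0.24  1.83] 0.0 turn [0. 0. 0.] shift [ 34.5   5.8 -60.6]
98 [ 0.36  0.6  -0.59  2.1   1.64  0.24  1.62] 0.0 turn [0. 0. 0.] shift [ 15.8   2.7 -27.7]
```

Request:
step_arm(
  series=[
    [[0.002,0,0.002,4,1,-7,40],[0.003,0,0.003,9,2,-15,40],[0.005,0,0.005,14,3.4,-24,40],[0.006,0,0.006,19,4.6,-33,40],[0.007,0,0.007,24,5.8,-41,40],[0.007,0,0.007,28,6.8,-48,40],[0.007,0,0.007,31.5,7.6,-53.7,40],[0.007,0,0.007,31.5,7.6,-53.7,40],[0.007,0,0.007,31.5,7.6,-53.7,40],[0.007,0,0.007,31.5,7.6,-53.7,40]],
  ],
)

```text
time_s: 11.78
eef_pos: [611.6, 17.3, 246.5]
ee_rot: [-1.996, 1.806, -0.444]
ft_force: [-0.2, 0.5, -1.4]
opening: 43.5
finger_force: 25.0
```

```bash
cat > look.py <<'E'
from fit import *
from kin import A
U=np.cross([-.166,.986,0],A); V=np.array([-.166,.986,0]); 
def look(label,rf,H,L,mans=True,zhi=58):
    for n in("scene","side"):
        p=vision.get_image(n); cv2.imwrite(f"pics/{n}_l.png",p["pixels"]); x,x0=rel(n,p,label,rf,H,L,zhi=zhi); d=(x-x0)[:3]
        print("   bias u,v",np.round([d@U,d@V],2),"kin u,v,a",np.round([x0[:3]@U,x0[:3]@V,x0[:3]@A],2),"sleeve fit u,v",np.round([x[:3]@U,x[:3]@V],2))
        if not mans: continue
        W=cloud(p)
        for q in vision.regions_of(p,"mandrel")[:2]:
            P=W[q["pixels"]]; P=P[~np.isnan(P[:,0])]; P=P[P[:,2]>85]
            if len(P)>100 and np.median(P[:,1])<100:
                m,e=fit_man(P,[707,31,73,3.308,np.pi/6]); b=m[:3]; print("   man",len(P),np.round(m,3),"base u,v,a",np.round([b@U,b@V,b@A],2),"tip",np.round([(b+85*axis(m[3],m[4]))@k for k in(U,V,A)],2))
    s=sense(); print(s["time_s"],np.round(s["ft_force"],1),np.round(s["joint_pos"],3),"opening",s["opening"])
E
echo 'print(U)' | python3 -i -c "from look import *;look('small_sleeve',rad_small,98,72.5)" 2>/dev/null
```

```text
scene eef [611.3  17.3 246.6] sleeve kin [6.47100e+02 2.36180e+01 1.83926e+02 3.31600e+00 5.26000e-01] fit-kin [-0.017 -0.597 -0.121 -0.004 -0.01 ] res 0.6 1306
   bias u,v [-0.16 -0.59] kin u,v,a [ 647.86  -84.13 -161.64] sleeve fit u,v [647.7  -84.72]
   man 1659 [7.06818e+02 3.28470e+01 7.36330e+01 3.30400e+00 5.20000e-01] base u,v,a [ 645.06  -84.94 -287.35] tip [ 645.32  -84.74 -202.36]
side eef [610.8  17.3 246.8] sleeve kin [6.46651e+02 2.35870e+01 1.84052e+02 3.31600e+00 5.26000e-01] fit-kin [-1.234e+00 -2.547e+00 -1.141e+00 -2.000e-03 -5.000e-03] res 0.66 618
   bias u,v [-1.99 -2.31] kin u,v,a [ 647.54  -84.09 -161.3 ] sleeve fit u,v [645.55 -86.39]
   man 513 [7.05413e+02 3.02700e+01 7.20170e+01 3.31000e+00 5.26000e-01] base u,v,a [ 642.68  -87.25 -287.84] tip [ 642.5   -87.32 -202.85]
11.9833 [-0.1  0.6 -1.4] [ 0.401  0.37  -0.569  2.11   0.692  0.237  2.52 ] opening 43.53038851347118
[0.853876  0.143756  0.4997774]
```

Request:
step_arm(
  series=[
    [[-0.05,-0.008,0.087,0,0,0,40],[-0.1,-0.017,0.174,0,0,0,40],[-0.148,-0.025,0.26,0,0,0,40],[-0.197,-0.033,0.347,0,0,0,40],[-0.247,-0.042,0.433,0,0,0,40],[-0.296,-0.05,0.52,0,0,0,40],[-0.296,-0.05,0.52,0,0,0,40],[-0.296,-0.05,0.52,0,0,0,40],[-0.296,-0.05,0.52,0,0,0,40]],
  ],
)

```text
time_s: 12.73
eef_pos: [610.3, 17.0, 246.3]
ee_rot: [-2.518, 1.174, -0.608]
ft_force: [-0.2, 0.3, -1.3]
opening: 43.5
finger_force: 25.0
```

```bash
python3 -c "
from look import *;look('small_sleeve',rad_small,98,72.5)
from plan import *;show(-2.1,(200,130,98))"
```

```text
scene eef [610.3  17.2 246.3] sleeve kin [6.45908e+02 2.34580e+01 1.83492e+02 3.31700e+00 5.23000e-01] fit-kin [ 0.585 -0.597  0.216 -0.004 -0.002] res 0.6 1305
   bias u,v [ 0.52 -0.69] kin u,v,a [ 646.6   -84.09 -161.41] sleeve fit u,v [647.12 -84.78]
   man 1671 [7.06803e+02 3.28130e+01 7.37740e+01 3.30400e+00 5.22000e-01] base u,v,a [ 645.11  -84.98 -287.22] tip [ 645.21  -84.81 -202.23]
side eef [610.3  17.4 246.3] sleeve kin [6.45932e+02 2.36780e+01 1.83486e+02 3.31700e+00 5.23000e-01] fit-kin [-7.350e-01 -2.791e+00 -8.280e-01 -0.000e+00  1.000e-03] res 0.65 606
   bias u,v [-1.44 -2.63] kin u,v,a [ 646.65  -83.88 -161.45] sleeve fit u,v [645.21 -86.51]
   man 539 [7.05953e+02 2.99010e+01 7.08380e+01 3.30500e+00 5.23000e-01] base u,v,a [ 642.5   -87.71 -289.1 ] tip [ 642.5   -87.57 -204.11]
12.9333 [-0.4 -0.5 -0.4] [ 0.537  0.409 -0.764  2.105  0.918  0.311  2.907] opening 43.6111049414141
12.9333 [ 0.537  0.409 -0.764  2.105  0.918  0.311  2.907] [610.3  17.5 246.3] 43.6111049414141 [-0.4 -0.5 -0.4]
200 [ 0.55  0.41 -0.77  2.12  0.92  0.28  2.91] 0.0 turn [-0.002 -0.001 -0.005] shift [-2.1 -2.3 -0.1]
130 [ 0.41  0.54 -0.63  2.11  1.41  0.24  2.43] 0.0 turn [0. 0. 0.] shift [ 34.5   5.8 -60.6]
98 [ 0.36  0.6  -0.59  2.1   1.64  0.24  2.22] 0.0 turn [0. 0. 0.] shift [ 15.8   2.7 -27.7]
```

Request:
step_arm(
  series=[
    [[0,0,0,-1,-0.4,-1.5,40],[0,0,0,0,-0.3,-4.5,40],[0,0,0,3,0,-9.7,40],[0,0,0,7,0.7,-17,40],[0,0,0,12,1.5,-25.5,40],[0,0,0,17,2.4,-34,40],[0,0,0,22,3.2,-43,40],[0,0,0,27,4,-52,40],[0,0,0,31,4.7,-59,40],[0,0,0,34,5.2,-64,40],[0,0,0,35.1,5.4,-66.1,40],[0,0,0,35.1,5.4,-66.1,40]],
  ],
)

```text
time_s: 13.93
eef_pos: [645.2, 23.1, 179.2]
ee_rot: [-2.521, 1.17, -0.607]
ft_force: [0.1, -0.8, -0.6]
opening: 43.5
finger_force: 25.0
```

```bash
python3 -c "
from look import *;look('small_sleeve',rad_small,98,72.5)
from plan import *;show(-2.1,(130,98))"
```

```text
scene eef [645.2  23.  179.7] sleeve kin [6.80805e+02 2.93900e+01 1.16894e+02 3.31800e+00 5.22000e-01] fit-kin [ 0.205 -0.448  0.006 -0.009 -0.002] res 0.61 1173
   bias u,v [ 0.11 -0.48] kin u,v,a [ 643.97  -84.04 -236.78] sleeve fit u,v [644.08 -84.51]
   man 968 [7.06358e+02 3.29020e+01 7.42100e+01 3.31600e+00 5.19000e-01] base u,v,a [ 644.96  -84.81 -286.63] tip [ 645.32  -85.12 -201.64]
side eef [645.3  22.9 180.3] sleeve kin [6.80980e+02 2.92550e+01 1.17505e+02 3.31800e+00 5.23000e-01] fit-kin [-6.520e-01 -2.778e+00 -1.571e+00 -1.000e-03  0.000e+00] res 0.72 535
   bias u,v [-1.74 -2.63] kin u,v,a [ 644.4   -84.2  -236.32] sleeve fit u,v [642.66 -86.83]
   man 183 [7.04614e+02 3.03970e+01 7.38380e+01 3.31100e+00 5.23000e-01] base u,v,a [ 642.93  -86.99 -285.88] tip [ 643.    -87.09 -200.89]
14.1333 [-0.4 -0.2 -1. ] [ 0.383  0.542 -0.603  2.096  1.393  0.248  2.453] opening 43.37298305095531
14.1333 [ 0.383  0.542 -0.603  2.096  1.393  0.248  2.453] [645.4  22.9 180.5] 43.37298305095531 [-0.4 -0.2 -1. ]
130 [ 0.42  0.55 -0.66  2.11  1.43  0.25  2.42] 0.0 turn [-0.002 -0.001 -0.006] shift [-2.7 -1.9  5.1]
98 [ 0.37  0.61 -0.6   2.1   1.64  0.25  2.22] 0.0 turn [0. 0. 0.] shift [ 15.8   2.7 -27.7]
```

Request:
step_arm(
  series=[
    [[0,0,0,0.8,-0.2,-1.3,40],[0,0,0,2.3,0,-4,40],[0,0,0,4,0.2,-7,40],[0,0,0,5.7,0.5,-10,40],[0,0,0,7,0.8,-12,40],[0,0,0,7.5,0.85,-13,40],[0,0,0,7.5,0.85,-13,40],[0,0,0,7.5,0.85,-13,40]],
  ],
)

```text
time_s: 14.8
eef_pos: [652.8, 23.8, 166.9]
ee_rot: [-2.52, 1.17, -0.608]
ft_force: [0.7, -0.9, -1.3]
opening: 43.8
finger_force: 25.0
```

```bash
python3 -c "
from look import *;look('small_sleeve',rad_small,98,72.5)
i=[cv2.imread(f'pics/{n}_l.png') for n in('scene','side')]
cv2.imwrite('pics/c5.png',np.hstack([cv2.resize(i[0][150:350,200:380],(396,440)),cv2.resize(i[1][80:260,250:412],(396,440))]))"
```

```text
scene eef [652.9  23.8 167.1] sleeve kin [6.88479e+02 3.01130e+01 1.04242e+02 3.31800e+00 5.22000e-01] fit-kin [ 0.394 -0.633  0.098 -0.015 -0.007] res 0.56 1151
   bias u,v [ 0.29 -0.69] kin u,v,a [ 644.3   -84.6  -251.58] sleeve fit u,v [644.6  -85.29]
   man 677 [7.06497e+02 3.27900e+01 7.41730e+01 3.28600e+00 5.18000e-01] base u,v,a [ 645.04  -84.95 -286.72] tip [ 645.54  -84.02 -201.73]
side eef [652.9  23.7 167.2] sleeve kin [6.88524e+02 3.00360e+01 1.04388e+02 3.31800e+00 5.23000e-01] fit-kin [-7.980e-01 -2.616e+00 -8.880e-01 -2.000e-03  1.000e-03] res 0.81 505
   bias u,v [-1.5  -2.45] kin u,v,a [ 644.4   -84.68 -251.47] sleeve fit u,v [642.9  -87.13]
15.0 [ 0.7  0.1 -1. ] [ 0.365  0.572 -0.586  2.089  1.492  0.248  2.36 ] opening 43.47775418633617
```

View pics/c5.png

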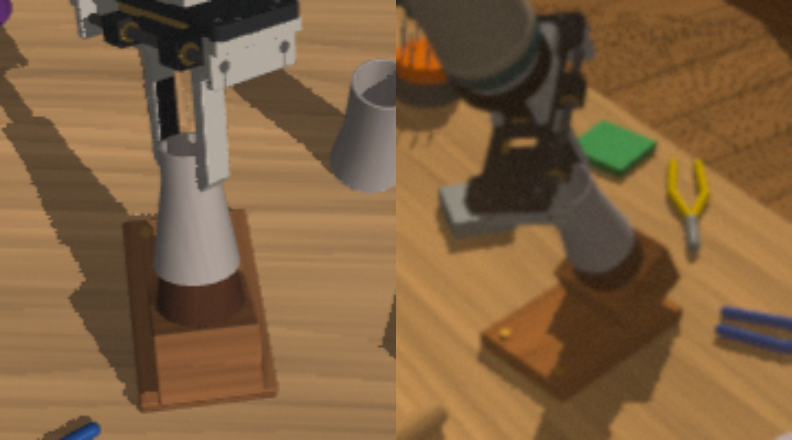

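Pictures show the sleeve square and concentric on the mandrel, with about 10 mm to go. I'll advance another 5 mm slowly while watching the force.

Request:
step_arm(
  series=[
    [[0,0,0,0.5,0.1,-0.9,40],[0,0,0,1,0.2,-1.8,40],[0,0,0,1.5,0.25,-2.6,40],[0,0,0,2,0.3,-3.4,40],[0,0,0,2.5,0.4,-4.3,40],[0,0,0,2.5,0.4,-4.3,40],[0,0,0,2.5,0.4,-4.3,40]],
  ],
)

```text
time_s: 15.58
eef_pos: [655.4, 24.2, 162.7]
ee_rot: [-2.52, 1.17, -0.608]
ft_force: [0.3, -0.2, -0.4]
opening: 43.6
finger_force: 25.0
```

Request:
step_arm(
  series=[
    [[0,0,0,0,0,0,46],[0,0,0,0,0,0,50],[0,0,0,0,0,0,56],[0,0,0,0,0,0,64],[0,0,0,0,0,0,72],[0,0,0,0,0,0,80],[0,0,0,0,0,0,80],[0,0,0,0,0,0,80]],
  ],
)

```text
time_s: 16.25
eef_pos: [655.4, 24.0, 162.8]
ee_rot: [-2.52, 1.17, -0.609]
ft_force: [1.0, -0.4, -0.2]
opening: 80.1
finger_force: 0.0
```

```bash
python3 -c "
from look import *;look('small_sleeve',rad_small,98,76)"
```

```text
scene eef [655.4  24.  162.8] sleeve kin [6.92725e+02 3.06870e+01 9.69460e+01 3.31700e+00 5.23000e-01] fit-kin [ 0.453  0.115  0.241 -0.002  0.003] res 0.57 1147
   bias u,v [0.52 0.04] kin u,v,a [ 644.36  -84.74 -260.04] sleeve fit u,v [644.89 -84.7 ]
   man 530 [7.05883e+02 3.27470e+01 7.47610e+01 3.32200e+00 5.20000e-01] base u,v,a [ 644.81  -84.89 -285.9 ] tip [ 645.11  -85.47 -200.92]
side eef [655.4  24.1 162.8] sleeve kin [6.9273e+02 3.0693e+01 9.6939e+01 3.3170e+00 5.2300e-01] fit-kin [-5.490e-01 -2.399e+00 -1.786e+00  1.000e-03  8.000e-03] res 0.79 474
   bias u,v [-1.71 -2.27] kin u,v,a [ 644.37  -84.73 -260.05] sleeve fit u,v [642.66 -87.  ]
   man 831 [7.0700e+02 3.0999e+01 7.3000e+01 3.3430e+00 5.4600e-01] base u,v,a [ 644.63  -86.8  -287.83] tip [ 642.76  -88.33 -202.88]
16.45 [-1.1 -0.8 -0.4] [ 0.36   0.582 -0.581  2.086  1.523  0.248  2.331] opening 80.49692841628216
```

Request:
step_arm(
  series=[
    [[0,0,0,-3,-0.5,5,80],[0,0,0,-8,-1.4,14,80],[0,0,0,-16,-2.7,28,80],[0,0,0,-26,-4.4,46,80],[0,0,0,-37,-6.2,65,80],[0,0,0,-48,-8.1,84,80],[0,0,0,-58,-9.8,102,80],[0,0,0,-69,-11.6,121,80],[0,0,0,-74,-12.5,130,80],[0,0,0,-74,-12.5,130,80]],
  ],
)

```text
time_s: 17.28
eef_pos: [581.6, 11.3, 294.6]
ee_rot: [-2.518, 1.17, -0.612]
ft_force: [0.4, -0.3, 0.2]
opening: 79.8
finger_force: 0.0
```

```bash
cat > search2.py <<'E'
from kin import *
from rig import sense
s=sense(); T0=(np.array(s["eef_pos"]),R.from_rotvec(s["ee_rot"])); q0=np.array(s["joint_pos"]); print(s["time_s"],np.round(q0,3),np.round(T0[0],1))
yaw=lambda Rm,c:Rm*R.from_rotvec([0,0,c]); C=np.array([517.6,180.4,0])
out=[]
for c1 in(-2.7,-2.1,-1.5,-.9,-.3):
  for c2 in(-2.4,-2.1,-1.8,-1.5):
    G=yaw(RD,c1); H=yaw(RT,c2)
    Ts=[T0,(C+[0,0,230],G),(C+[0,0,76],G),(C+[0,0,230],G),(B+270*A,H),(B+200*A,H),(B+130*A,H),(B+112*A,H)]
    q=q0; es=[];Q=[]
    for i in range(7):
        q,e=follow(q,Ts[i],Ts[i+1],n=8); es.append(e); Q.append(np.round(q,2))
    out.append((max(es),-Q[4][5],c1,c2,np.round(es,1),Q,np.round((Ts[1][1]*T0[1].inv()).as_rotvec(),3),np.round(Ts[1][0]-T0[0],1)))
out.sort(key=lambda t:(round(t[0]),t[1]))
for o in out[:4]: print(*o,sep="; ")
E
python3 search2.py
python3 - <<'E'
from fit import *
from look import U,V,A
# sleeve rim axial position seen from scene
for n in("scene","side"):
    p=vision.get_image(n); W=cloud(p); cv2.imwrite(f"pics/{n}_6.png",p["pixels"])
    c=np.array([706.8,31.8,73]); D=W-c; z=D@np.array(A); rr=np.linalg.norm(D-z[...,None]*A,axis=-1); m=(rr<30)&(z>90)&(z<140)
    print(n,m.sum(),np.percentile(z[m],[50,90,97,99]))
    x,e,k=fit_sl(W[(rr<45)&(z>20)&(z<130)],[*(c+26*np.array(A)),3.308,.5236],rad_small,98,zhi=95); print(np.round(x,3),e,k)
i=[cv2.imread(f'pics/{n}_6.png') for n in('scene','side')]
cv2.imwrite('pics/c6.png',np.hstack([cv2.resize(i[0][150:350,200:380],(396,440)),cv2.resize(i[1][80:260,250:412],(396,440))]))
E
```

```text
17.2833 [ 0.874  0.406 -1.195  2.097  0.904  0.494  2.924] [581.6  11.3 294.6]
2.6549685783194837e-07; -0.32; -2.1; -1.8; [0. 0. 0. 0. 0. 0. 0.]; [array([ 0.28,  0.67, -1.09,  1.78,  0.67,  1.11,  2.8 ]), array([ 0.16,  0.85, -0.9 ,  1.92,  0.91,  0.84,  2.6 ]), array([ 0.28,  0.67, -1.09,  1.78,  0.66,  1.11,  2.8 ]), array([ 0.9 ,  0.35, -1.17,  2.11,  0.75,  0.45,  2.76]), array([ 0.6 ,  0.43, -0.85,  2.12,  1.01,  0.32,  2.52]), array([ 0.4 ,  0.54, -0.62,  2.11,  1.41,  0.23,  2.13]), array([ 0.38,  0.58, -0.6 ,  2.1 ,  1.54,  0.23,  2.01])]; [-0.09   0.517 -0.005]; [-64.  169.1 -64.6]
3.701651485332746e-08; -0.31; -1.5; -1.8; [0. 0. 0. 0. 0. 0. 0.]; [array([ 0.21,  0.61, -0.95,  1.78,  0.57,  1.05,  2.29]), array([ 0.09,  0.8 , -0.76,  1.92,  0.8 ,  0.76,  2.1 ]), array([ 0.21,  0.61, -0.95,  1.78,  0.57,  1.05,  2.29]), array([ 0.89,  0.35, -1.17,  2.11,  0.75,  0.44,  2.77]), array([ 0.6 ,  0.43, -0.84,  2.12,  1.  ,  0.31,  2.53]), array([ 0.41,  0.55, -0.64,  2.11,  1.42,  0.24,  2.13]), array([ 0.38,  0.58, -0.6 ,  2.1 ,  1.54,  0.23,  2.01])]; [ 0.068  0.529 -0.591]; [-64
[... 648 characters left out ...]
  1.28]), array([-0.05,  0.72, -0.51,  1.92,  0.57,  0.65,  1.12]), array([ 0.06,  0.53, -0.67,  1.78,  0.39,  0.97,  1.27]), array([ 0.88,  0.34, -1.14,  2.11,  0.72,  0.43,  2.79]), array([ 0.58,  0.42, -0.81,  2.12,  0.97,  0.3 ,  2.56]), array([ 0.4 ,  0.54, -0.62,  2.11,  1.41,  0.23,  2.13]), array([ 0.38,  0.58, -0.6 ,  2.1 ,  1.54,  0.23,  2.01])]; [ 0.4    0.449 -1.758]; [-64.  169.1 -64.6]
scene 825 [113.2967709  125.29936666 126.63643786 126.91415723]
[6.94318e+02 3.08410e+01 9.58360e+01 3.30700e+00 5.23000e-01] 0.6260465644683659 1887
side 446 [111.55743596 126.04852671 127.56678669 128.43926606]
[6.93737e+02 2.77770e+01 9.22480e+01 3.31500e+00 5.30000e-01] 0.8843215974201026 907
```

View pics/c6.png

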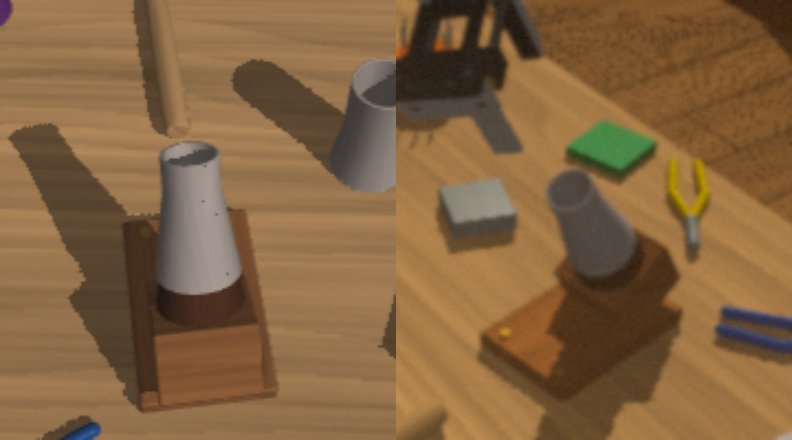

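The small sleeve is seated and square; the rim is at about 126 mm along the axis and dropped about 3 mm after release. Now the large sleeve.

Request:
step_arm(
  series=[
    [[-0.009,0.052,0,-7,17,0,94],[-0.018,0.103,-0.001,-14,34,-2,94],[-0.027,0.155,-0.001,-21,51,-5,94],[-0.036,0.207,-0.002,-28,68,-12,94],[-0.045,0.258,-0.002,-35,85,-20,94],[-0.054,0.31,-0.003,-42,102,-30,94],[-0.063,0.362,-0.003,-49,120,-40,94],[-0.072,0.414,-0.004,-56,140,-50,94],[-0.081,0.465,-0.004,-61,157,-60,94],[-0.09,0.517,-0.005,-64,169,-65,94],[-0.09,0.517,-0.005,-64,169,-65,94],[-0.09,0.517,-0.005,-64,169,-65,94]],
  ],
)

```text
time_s: 18.38
eef_pos: [517.2, 181.6, 226.2]
ee_rot: [2.845, -1.327, -0.005]
ft_force: [-0.2, -0.4, -0.0]
opening: 93.8
finger_force: 0.0
```

```bash
python3 - <<'E'
from fit import *
p=vision.get_image("wrist"); W=wcloud(p); cv2.imwrite("pics/w7.png",p["pixels"])
for q in vision.regions_of(p,"large_sleeve"):
    P=W[q["pixels"]]; P=P[~np.isnan(P[:,0])]; print(q["conf"],q["location"],len(P),np.median(P,0))
    if len(P)<100: continue
    rim=P[P[:,2]>np.percentile(P[:,2],97)-3]
    c=cv2.minEnclosingCircle(rim[:,:2].astype(np.float32)); print(" rim z",np.median(rim[:,2]),len(rim),c, fit_up(P,rad_large,(517,180),115))
s=sense(); print(s["time_s"],s["eef_pos"],np.round(s["joint_pos"],3),R.from_rotvec(s["ee_rot"]).as_matrix()[:,1:])
E
```

```text
0.94 [277.0, 210.6] 2880 [516.73800487 180.95275452  79.40368891]
 rim z 116.17830322063827 601 ((518.1343994140625, 180.11985778808594), 27.989219665527344) (array([519.43942599, 178.44750019]), np.float64(1.5196195607968086))
18.4833 [517.1729564  179.97626955 227.21571747] [ 0.28   0.675 -1.106  1.758  0.662  1.139  2.801] [[-0.76727057 -0.0021155 ]
 [-0.64131863 -0.00137463]
 [ 0.00250474 -0.99999682]]
```

Request:
step_arm(
  series=[
    [[0,0,0,0.8,0,-20,94],[0,0,0,0.8,0,-55,94],[0,0,0,0.8,0,-90,94],[0,0,0,0.8,0,-120,94],[0,0,0,0.8,0,-143,94],[0,0,0,0.8,0,-153,94],[0,0,0,0.8,0,-153,94],[0,0,0,0.8,0,-153,52],[0,0,0,0.8,0,-153,52],[0,0,0,0.8,0,-153,52],[0,0,0,0.8,0,-153,52],[0,0,0,0.8,0,-153,52]],
  ],
)

```text
time_s: 19.48
eef_pos: [518.8, 180.7, 75.7]
ee_rot: [-2.845, 1.331, 0.001]
ft_force: [-1.2, 0.5, 0.3]
opening: 63.8
finger_force: 0.0
```

Request:
step_arm(
  series=[
    [[0,0,0,0,0,0,52],[0,0,0,0,0,0,52],[0,0,0,0,0,0,52],[0,0,0,0,0,0,52],[0,0,0,0,0,0,52]],
  ],
)

```text
time_s: 19.9
eef_pos: [518.4, 180.6, 75.2]
ee_rot: [2.845, -1.331, -0.002]
ft_force: [-0.0, -1.4, 5.9]
opening: 56.0
finger_force: 25.0
```

```bash
python3 - <<'E'
from kin import *
from rig import sense
s=sense(); T0=(np.array(s["eef_pos"]),R.from_rotvec(s["ee_rot"])); q=np.array(s["joint_pos"]); print(s["time_s"],np.round(q,3),np.round(T0[0],2),s["opening"],s["finger_force"])
for c2 in(-1.8,-2.):
    q=np.array(s["joint_pos"])
    H=RT*R.from_rotvec([0,0,c2]); Ts=[T0,(T0[0]+[0,0,200],T0[1]),(B+270*A,H),(B+240*A,H),(B+180*A,H),(B+130*A,H),(B+112*A,H)]
    for i in range(6):
        q,e=follow(q,Ts[i],Ts[i+1],n=8); print(np.round(q,2),round(e,1),"turn",np.round((Ts[i+1][1]*Ts[i][1].inv()).as_rotvec(),3),"shift",np.round(Ts[i+1][0]-Ts[i][0],1))
E
```

```text
19.9 [ 0.177  0.853 -0.932  1.899  0.899  0.881  2.613] [518.44 180.62  75.22] 56.01431716450938 25.00105539453216
[ 0.31  0.64 -1.15  1.71  0.62  1.21  2.83] 0.0 turn [0. 0. 0.] shift [  0.   0. 200.]
[ 0.91  0.36 -1.19  2.11  0.77  0.45  2.74] 0.0 turn [ 0.163 -0.501 -0.293] shift [  55.3 -171.2   31.6]
[ 0.77  0.39 -1.05  2.12  0.88  0.4   2.64] 0.0 turn [0. 0. 0.] shift [ 14.8   2.5 -26. ]
[ 0.54  0.46 -0.77  2.12  1.11  0.29  2.43] 0.0 turn [0. 0. 0.] shift [ 29.6   5.  -52. ]
[ 0.41  0.54 -0.63  2.11  1.41  0.24  2.13] 0.0 turn [0. 0. 0.] shift [ 24.6   4.1 -43.3]
[ 0.38  0.58 -0.6   2.1   1.54  0.23  2.01] 0.0 turn [0. 0. 0.] shift [  8.9   1.5 -15.6]
[ 0.31  0.64 -1.15  1.71  0.62  1.21  2.83] 0.0 turn [0. 0. 0.] shift [  0.   0. 200.]
[ 0.93  0.38 -1.23  2.11  0.82  0.48  2.89] 0.0 turn [ 0.113 -0.513 -0.098] shift [  55.3 -171.2   31.6]
[ 0.8   0.41 -1.1   2.12  0.93  0.42  2.8 ] 0.0 turn [0. 0. 0.] shift [ 14.8   2.5 -26. ]
[ 0.58  0.48 -0.84  2.12  1.16  0.32  2.58] 0.0 turn [0. 0. 0.] shift [ 29.6   5.  -52. ]
[ 0.41  0.54 -0.63  2.11  1.42  0.24  2.33] 0.0 turn [0. 0. 0.] shift [ 24.6   4.1 -43.3]
[ 0.38  0.58 -0.6   2.1   1.54  0.23  2.21] 0.0 turn [0. 0. 0.] shift [  8.9   1.5 -15.6]
```

Request:
step_arm(
  series=[
    [[0,0,0,0,0,15,52],[0,0,0,0,0,40,52],[0,0,0,0,0,75,52],[0,0,0,0,0,112,52],[0,0,0,0,0,150,52],[0,0,0,0,0,185,52],[0,0,0,0,0,200,52],[0.015,-0.065,-0.012,5,-15,204,52],[0.03,-0.13,-0.025,12,-38,208,52],[0.045,-0.2,-0.04,20,-62,212,52],[0.058,-0.26,-0.05,28,-86,216,52],[0.072,-0.325,-0.062,36,-110,220,52]],
  ],
)

```text
time_s: 20.9
eef_pos: [553.9, 69.4, 294.6]
ee_rot: [-2.6, 1.316, -0.388]
ft_force: [1.1, -0.2, -1.2]
opening: 56.1
finger_force: 25.0
```

Request:
step_arm(
  series=[
    [[0.01,-0.05,-0.009,7,-20,3,52],[0.02,-0.1,-0.018,13,-40,7,52],[0.033,-0.15,-0.027,19,-58,10,52],[0.041,-0.188,-0.036,19,-61,11,52],[0.041,-0.188,-0.036,19,-61,11,52],[0.041,-0.188,-0.036,19,-61,11,52]],
  ],
)

```text
time_s: 21.4
eef_pos: [572.3, 9.1, 305.2]
ee_rot: [-2.444, 1.296, -0.585]
ft_force: [0.3, -0.0, -0.7]
opening: 56.4
finger_force: 25.0
```

```bash
python3 -c "
from plan import *;show(-2.0,(270,240,200,130,112))"
```

```text
21.4 [ 0.909  0.372 -1.213  2.096  0.82   0.497  2.897] [572.3   9.1 305.2] 56.43990382566123 [ 0.3 -0.  -0.7]
270 [ 0.92  0.38 -1.22  2.11  0.81  0.47  2.9 ] 0.0 turn [ 0.001 -0.003  0.   ] shift [1.4 0.3 1.6]
240 [ 0.8   0.41 -1.09  2.12  0.92  0.42  2.8 ] 0.0 turn [0. 0. 0.] shift [ 14.8   2.5 -26. ]
200 [ 0.64  0.45 -0.91  2.13  1.07  0.35  2.66] 0.0 turn [0. 0. 0.] shift [ 19.7   3.3 -34.6]
130 [ 0.41  0.54 -0.63  2.11  1.42  0.24  2.33] 0.0 turn [0. 0. 0.] shift [ 34.5   5.8 -60.6]
112 [ 0.38  0.58 -0.6   2.1   1.54  0.23  2.21] 0.0 turn [0. 0. 0.] shift [  8.9   1.5 -15.6]
```

Request:
step_arm(
  series=[
    [[0,0,0,3,1,-3,52],[0,0,0,8,2.2,-11,52],[0,0,0,14,3.2,-22,52],[0,0,0,20,4.2,-32,52],[0,0,0,26,5.3,-43,52],[0,0,0,32,6.4,-53,52],[0,0,0,38,7.5,-63,52],[0,0,0,44,8.5,-74,52],[0,0,0,49,9.4,-82.5,52],[0,0,0,50.8,9.8,-85.6,52],[0,0,0,50.8,9.8,-85.6,52],[0,0,0,50.8,9.8,-85.6,52]],
  ],
)

```text
time_s: 22.4
eef_pos: [624.3, 20.7, 220.2]
ee_rot: [-2.442, 1.292, -0.585]
ft_force: [0.0, 0.0, -1.6]
opening: 56.0
finger_force: 25.0
```

```bash
cat > look2.py <<'E'
from look import *
def look2(L=75.2,lo=4,zhi=66):
    for n in("scene","side"):
        p=vision.get_image(n); cv2.imwrite(f"pics/{n}_l.png",p["pixels"]); x,x0=rel(n,p,"large_sleeve",rad_large,115,L,zhi=zhi); d=(x-x0)[:3]
        print("   bias u,v",np.round([d@U,d@V],2),"kin u,v,a",np.round([x0[:3]@U,x0[:3]@V,x0[:3]@A],2),"sleeve fit u,v",np.round([x[:3]@U,x[:3]@V],2))
        W=cloud(p); c=np.array([706.8,31.8,73]); D=W-c; z=D@A; rr=np.linalg.norm(D-z[...,None]*A,axis=-1)
        top=(x0[:3]-c)@A-4
        P=W[(rr<45)&(z>22)&(z<min(top,125))]
        m,e,k=fit_sl(P,[*(c+28*A),3.308,.5236],rad_small,98,zhi=95); print("   small fit",np.round(m,3),e,k,"u,v",np.round([m[:3]@U,m[:3]@V],2))
    s=sense(); print(s["time_s"],np.round(s["eef_pos"],1),np.round(s["ft_force"],1),np.round(s["joint_pos"],3),"opening",s["opening"])
E
python3 -c "from look2 import *;look2()"
```

```text
scene eef [624.2  20.3 220.5] sleeve kin [6.61286e+02 2.66800e+01 1.55382e+02 3.31100e+00 5.23000e-01] fit-kin [-5.430e-01  1.619e+00 -2.000e-01  1.000e-03 -6.000e-03] res 0.57 1500
   bias u,v [-0.33  1.69] kin u,v,a [ 646.15  -83.47 -193.6 ] sleeve fit u,v [645.82 -81.78]
   small fit [6.93018e+02 3.07000e+01 9.73520e+01 3.30700e+00 5.25000e-01] 0.617507306935245 1154 u,v [644.82 -84.77]
side eef [624.2  19.9 220.7] sleeve kin [6.61264e+02 2.62490e+01 1.55568e+02 3.31000e+00 5.24000e-01] fit-kin [-1.674 -0.505 -1.066  0.003  0.002] res 0.78 660
   bias u,v [-2.03 -0.22] kin u,v,a [ 646.16  -83.89 -193.39] sleeve fit u,v [644.13 -84.11]
   small fit [6.91596e+02 2.82970e+01 9.63230e+01 3.30800e+00 5.24000e-01] 0.6125765647055044 421 u,v [642.74 -86.9 ]
22.5 [624.2  19.9 220.7] [ 0.2 -0.8 -0.9] [ 0.558  0.498 -0.839  2.104  1.211  0.361  2.529] opening 55.92521509239955
```

Request:
step_arm(
  series=[
    [[0,0,0,-0.3,-1.4,-0.3,52],[0,0,0,-0.6,-2.8,-0.6,52],[0,0,0,1.5,-2.4,-4.2,52],[0,0,0,4,-2,-8.6,52],[0,0,0,7,-1.5,-14,52],[0,0,0,10,-1,-19.3,52],[0,0,0,12.5,-0.6,-23.6,52],[0,0,0,14.2,-0.3,-26.6,52],[0,0,0,14.2,-0.3,-26.6,52],[0,0,0,14.2,-0.3,-26.6,52]],
  ],
)

```text
time_s: 23.33
eef_pos: [638.2, 19.3, 193.4]
ee_rot: [-2.442, 1.294, -0.586]
ft_force: [-0.1, 0.5, -1.1]
opening: 56.4
finger_force: 25.0
```

```bash
python3 -c "from look2 import *;look2()"
```

```text
scene eef [638.2  19.3 193.6] sleeve kin [6.75222e+02 2.55630e+01 1.28489e+02 3.31000e+00 5.23000e-01] fit-kin [-5.310e-01  1.332e+00 -2.390e-01 -1.000e-03 -4.000e-03] res 0.57 1427
   bias u,v [-0.38  1.4 ] kin u,v,a [ 644.45  -86.88 -223.67] sleeve fit u,v [644.07 -85.48]
   small fit [6.93096e+02 3.07230e+01 9.73960e+01 3.30700e+00 5.23000e-01] 0.5674365947228246 606 u,v [644.91 -84.76]
side eef [638.2  19.2 193.8] sleeve kin [6.75260e+02 2.54840e+01 1.28633e+02 3.31000e+00 5.23000e-01] fit-kin [-1.642 -0.723 -1.074  0.004  0.003] res 0.69 602
   bias u,v [-2.04 -0.44] kin u,v,a [ 644.54  -86.97 -223.55] sleeve fit u,v [642.5  -87.41]
   small fit [6.91445e+02 2.83180e+01 9.62470e+01 3.30800e+00 5.24000e-01] 0.6862579953767796 171 u,v [642.58 -86.86]
23.4333 [638.2  19.2 193.8] [-0.  -0.5 -1.9] [ 0.492  0.546 -0.757  2.099  1.359  0.331  2.395] opening 56.23685166298303
```

Request:
step_arm(
  series=[
    [[0,0,0,0.3,0.6,0,52],[0,0,0,1.5,0.9,-2,52],[0,0,0,3.2,1.2,-5,52],[0,0,0,4.9,1.5,-8,52],[0,0,0,6.6,1.8,-11,52],[0,0,0,8.1,2,-13.7,52],[0,0,0,8.1,2,-13.7,52],[0,0,0,8.1,2,-13.7,52]],
  ],
)

```text
time_s: 24.1
eef_pos: [646.2, 21.2, 179.5]
ee_rot: [-2.442, 1.294, -0.585]
ft_force: [-0.2, 0.2, -1.6]
opening: 56.2
finger_force: 25.0
```

```bash
python3 -c "
from look2 import *;look2()
i=[cv2.imread(f'pics/{n}_l.png') for n in('scene','side')]
cv2.imwrite('pics/c8.png',np.hstack([cv2.resize(i[0][150:350,200:380],(396,440)),cv2.resize(i[1][80:260,250:412],(396,440))]))"
```

```text
scene eef [646.2  21.2 179.7] sleeve kin [6.83252e+02 2.75060e+01 1.14584e+02 3.31000e+00 5.23000e-01] fit-kin [-0.517  1.294 -0.23  -0.    -0.004] res 0.61 1402
   bias u,v [-0.37  1.36] kin u,v,a [ 644.63  -86.3  -239.83] sleeve fit u,v [644.26 -84.94]
   small fit [6.93053e+02 3.06190e+01 9.73840e+01 3.30800e+00 5.24000e-01] 0.6127350124159143 271 u,v [644.85 -84.86]
side eef [646.3  21.2 179.9] sleeve kin [6.83285e+02 2.74590e+01 1.14721e+02 3.31000e+00 5.23000e-01] fit-kin [-1.76  -0.8   -1.085 -0.002  0.   ] res 0.67 552
   bias u,v [-2.16 -0.5 ] kin u,v,a [ 644.72  -86.35 -239.72] sleeve fit u,v [642.56 -86.85]
   small fit [6.91354e+02 2.82060e+01 9.61890e+01 3.30800e+00 5.24000e-01] 0.7206074153853397 67 u,v [642.46 -86.95]
24.2 [646.3  21.2 179.9] [ 0.   0.5 -1.6] [ 0.462  0.574 -0.726  2.093  1.441  0.326  2.318] opening 56.35625640181964
```

View pics/c8.png

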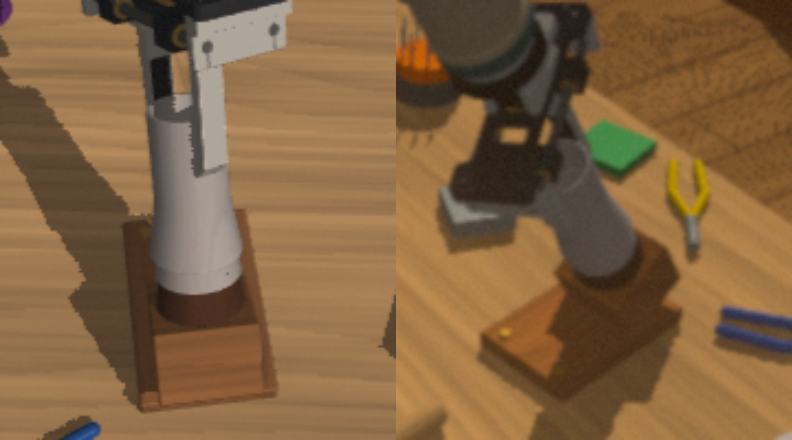

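Large sleeve is square over the small one with about 10 mm left. Another 5.5 mm, slowly, then release.

Request:
step_arm(
  series=[
    [[0,0,0,0.6,0.1,-0.8,52],[0,0,0,1.1,0.2,-1.7,52],[0,0,0,1.7,0.3,-2.7,52],[0,0,0,2.3,0.4,-3.7,52],[0,0,0,2.9,0.45,-4.6,52],[0,0,0,2.9,0.45,-4.6,52],[0,0,0,2.9,0.45,-4.6,52]],
  ],
)

```text
time_s: 24.78
eef_pos: [649.2, 21.5, 175.2]
ee_rot: [-2.442, 1.294, -0.586]
ft_force: [0.6, 0.3, -0.9]
opening: 56.5
finger_force: 25.0
```

Request:
step_arm(
  series=[
    [[0,0,0,0,0,0,58],[0,0,0,0,0,0,62],[0,0,0,0,0,0,68],[0,0,0,0,0,0,76],[0,0,0,0,0,0,84],[0,0,0,0,0,0,90],[0,0,0,0,0,0,90],[0,0,0,0,0,0,90]],
  ],
)

```text
time_s: 25.45
eef_pos: [649.2, 21.6, 175.4]
ee_rot: [-2.442, 1.294, -0.586]
ft_force: [-0.5, 1.4, 0.3]
opening: 89.9
finger_force: 0.0
```

Request:
step_arm(
  series=[
    [[0,0,0,-3,-0.5,5,90],[0,0,0,-8,-1.4,14,90],[0,0,0,-16,-2.7,28,90],[0,0,0,-26,-4.4,46,90],[0,0,0,-37,-6.2,65,90],[0,0,0,-48,-8.1,84,90],[0,0,0,-58,-9.8,102,90],[0,0,0,-69,-11.6,121,90],[0,0,0,-74,-12.5,130,90],[0,0,0,-74,-12.5,130,90]],
  ],
)

```text
time_s: 26.28
eef_pos: [575.4, 8.8, 307.2]
ee_rot: [-2.44, 1.294, -0.59]
ft_force: [0.7, -0.4, -1.2]
opening: 89.7
finger_force: 0.0
```

```bash
python3 - <<'E'
from fit import *
from look import U,V,A
c=np.array([706.8,31.8,73])
for n in("scene","side"):
    p=vision.get_image(n); W=cloud(p); cv2.imwrite(f"pics/{n}_9.png",p["pixels"])
    D=W-c; z=D@A; rr=np.linalg.norm(D-z[...,None]*A,axis=-1); m=(rr<36)&(z>100)&(z<175)
    print(n,m.sum(),"rim z",np.percentile(z[m],[90,97,99])," expect ~153 (36+115+2)")
    x,e,k=fit_sl(W[(rr<45)&(z>30)&(z<160)],[*(c+38*A),3.308,.5236],rad_large,115,zhi=110); print(np.round(x,3),e,k,"u,v",x[:3]@U,x[:3]@V)
i=[cv2.imread(f'pics/{n}_9.png') for n in('scene','side')]
cv2.imwrite('pics/c9.png',np.hstack([cv2.resize(i[0][150:350,200:380],(396,440)),cv2.resize(i[1][80:260,250:412],(396,440))]))
s=sense(); print(s["time_s"],s["ft_force"],s["eef_pos"])
E
```

```text
scene 1469 rim z [151.01519146 153.15610609 153.62313809]  expect ~153 (36+115+2)
[6.88018e+02 2.97510e+01 1.06060e+02 3.31300e+00 5.39000e-01] 0.6565066604595606 2527 u,v 644.7658984328069 -84.87621192534344
side 833 rim z [152.01581909 153.94898866 154.78710068]  expect ~153 (36+115+2)
[6.86620e+02 2.78670e+01 1.04988e+02 3.33700e+00 5.44000e-01] 0.7881623379303164 1022 u,v 642.7648380700892 -86.50170976980861
26.3833 [ 0.65772069 -0.72157177 -1.19288161] [575.23163165   8.26159393 305.18296873]
```

View pics/c9.png

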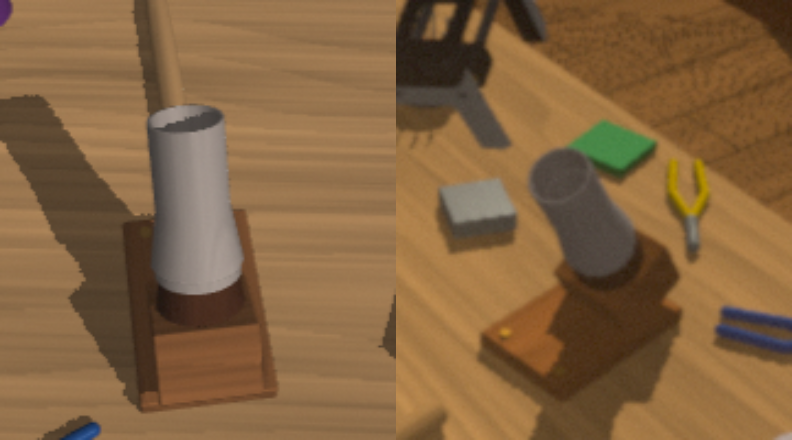

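```bash
python3 - <<'E'
from fit import *
from look import U,V,A
c=np.array([706.8,31.8,73])
for n in("scene","side"):
    p=vision.get_image(n); W=cloud(p)
    x=np.array([*(c+38*A),3.308,.5236])
    D=W-c; z=D@A; rr=np.linalg.norm(D-z[...,None]*A,axis=-1); P=W[(rr<45)&(z>30)&(z<160)]
    for zh in(110,95,80):
        x=np.array([*(c+38*A),3.308,.5236])
        for _ in range(3):
            a=axis(x[3],x[4]); d=P-x[:3]; zz=d@a; r_=np.linalg.norm(d-zz[:,None]*a,axis=1)
            Q=P[(np.abs(r_-rad_large(zz))<2.)&(zz>4)&(zz<zh)]; y,e,k=fit_sl(Q,x,rad_large,115,zhi=zh); x=y
        print(n,zh,np.round(x,3),round(e,2),k)
    m=(rr<36)&(z>100)&(z<175); print("rim z",np.percentile(z[m],[90,97,99]))
E
```

```text
scene 110 [6.88119e+02 2.98810e+01 1.06148e+02 3.31700e+00 5.44000e-01] 0.55 2247
scene 95 [6.88271e+02 2.98710e+01 1.06121e+02 3.31500e+00 5.46000e-01] 0.54 1913
scene 80 [6.88300e+02 2.98760e+01 1.06124e+02 3.31500e+00 5.47000e-01] 0.56 1612
rim z [151.096554   153.1553179  153.63072841]
side 110 [6.86857e+02 2.77300e+01 1.05028e+02 3.31600e+00 5.44000e-01] 0.54 812
side 95 [6.86837e+02 2.77750e+01 1.05024e+02 3.31900e+00 5.44000e-01] 0.53 709
side 80 [6.86792e+02 2.77300e+01 1.04989e+02 3.31700e+00 5.41000e-01] 0.54 598
rim z [151.93607938 154.08774782 154.94504877]
```

The large sleeve slid down 4–6 mm after release to its stated seat (rim offset from the small sleeve's matches to 0.5 mm). Two looks agree that it's still, leaning about 1° from the axis. The arm is clear, so I'm handing in.

```bash
python3 -c "
from rig import r
print(r.hand_in())"
```

```text
the job is handed in; nothing more can be done
None
```

The job is handed in, result unknown: both sleeves were set on the mandrel, small then large, wide ends first, each released a few mm early to settle by itself, both at about their stated seats; the large one leans about 1° off the axis.

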